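# Reload the bench dust filter

## Robot

A 6-joint arm with a two-finger parallel gripper is mounted at the origin on a cart in front of the work surface, level with it; the furniture and walls round the work are solid. World frame = base frame: x ahead of the robot, y to its left, z up, the work surface at z = 0. Lengths are in m, angles in rad, forces in N, time in s.
With the tool pointing down it reaches from about 0.375 to 0.975 m from the base axis. Payload 3.8 kg.
Tool frame: the origin (TCP) lies at the very end of the fingers, on their centre line; the grasp point (between the pads) lies 19 mm behind it; x points along the fingers, y is the direction in which the jaws open and shut, and the axes are right-handed (so a half turn about x gives the same grasp; the last joint's range is limited). The gripper opens to 85 mm and grips with 20 to 120 N. Pads are 22 mm wide; open, the fingers measure 114 mm over their backs; the gripper's body (76 mm by 85 mm) begins 54 mm behind the grasp point. The pads swing forward as they close: fully open they stand 13 mm farther back than shut.
Start: joints at [1.193, 0.264, 1.604, -0, 1.274, -0.037], TCP at [0.226, 0.636, 0.231] pointing down, gripper open.
Joint ranges: [-2.63, 2.63], [-0.94, 2.18], [0.31, 2.57], [-1.31, 4.45], [0, 2.66], [-2.55, 2.55]. Speed limits (rad/s): [2.57, 2.57, 3.14, 3.14, 3.14, 3.14].

## Interface

Orientations are given as [roll, pitch, yaw] about the fixed x, y, z axes, in that order (R = Rz(yaw) Ry(pitch) Rx(roll)).
In Python, from rig import ctrl, viewer gives the robot as it stands.
- The arm moves only by the tool step_arm, never from a script. Its argument "increments" is a list of rows, each a list of 7 numbers: the closure, from -1 (fully open) to 1 (shut), then the shift along the world's x, y, z in mm, then the turn, a rotation vector about the world's x, y, z in degrees. A call has exactly 5 rows; each row is the pose to reach, as a shift and turn from the pose commanded when the call began; what a row does not reach only later rows make up. A row lasts 1/8 s, in which the tool goes at most 62.5 mm and 10.7 degrees, less where a joint would pass 70% of its speed; a pose out of reach is approached as far as the arm can. A call with a gripper value outside its range is refused whole. The fingers move at their own pace and stop on an object; the grip force is fixed at half the most. Time passes only in rows, so rows that repeat a pose let the fingers close, or fill a call up. It gives the time, the measured TCP pose, the force and the opening at its end, in the units of the state.
- ctrl.observe(): the state, without advancing time (a new reading comes with each control period).
- viewer.camera(name): name is "scene" or "side" or "wrist"; returns (picture, depth): 384x512x3 uint8, blue, green, red; 384x512 float32, m along the optical axis (not along the pixel's ray), 0 where there is no reading.
- viewer.calibration(name): a dict with "camera_matrix" (3x3 intrinsics, pixels), "extrinsics" (4x4, takes a point from world to camera coordinates); the wrist camera has in their place "hand_eye" (4x4, takes a point from camera to tool coordinates, whose origin is the TCP and whose axes are the tool frame's). Camera axes: x right, y down, z forward; pixel columns grow to the right and rows downward; lengths in m; the calibration is good to about 2 mm. A picture is of the moment at which its call begins: read the wrist's pose just before it. calibration takes no time and is no camera call.
- ctrl.close_job(): hands the job in, once; it reports no verdict.
The state is a dict: "t": time; "q": joint angles; "qd": joint speeds; "effort": joint torques, N m; "eef_pos": TCP position; "tool_rot": TCP orientation; "contact_force": force on the tool from outside, world axes, zero at the start; "ft_torque": the same for the moment, N m; "width": finger opening in m.
Only numpy, scipy, OpenCV 4.12 (cv2) and the standard library are available. Lean on these libraries where they do the work, as an engineer would, in place of code of your own. Each camera call takes 0.05 s, during which the arm holds its last target. There are 200 camera calls.

## Task

The dust filter on the goldsmith's bench is empty: unscrew its cap (several turns of the hand, anticlockwise as usual), lift it off and stand it mouth down on the bench. Stack every loose filter disc that lies ready on the bench onto the pot's three posts, each one lying flat on the one below, and last the steel weight that presses them together; then put the cap back on and screw it fully home. Leave the other things on the bench where they are.

Things in the scene. Friction and masses are not known exactly. Their poses are not given: they have to be found in the camera images.
- filter_pot: Grey filter pot bolted to the bench; origin on its axis at bench level, z up. 92x92x6 mm foot plate, round body 80 mm wide up to a flat flange at z = 26 mm, then the threaded neck up to z = 47 mm, then the posts. A pipe leads 105 mm to its +x, a nozzle 58 mm to its +y, both below z = 28 mm.
- seat (a point): On the pot's axis, 52 mm above the bench, axes as the pot's: where the underside of the first disc comes to lie, on three 12.4 mm wide post shoulders. The three posts, 5 mm thick with round tips, rise 44 mm above this, on a circle of radius 13 mm at 0, 120 and 240 degrees from the pot's +x axis.
- flange (a point): On the pot's axis at the flange (26 mm above the bench). Above it the aluminium neck, 48 mm wide, 21 mm high, with a coarse right-hand three-start thread, 53 mm over the ridges: 18 mm rise a turn.
- cap: Loose aluminium screw cap, a deep bell 63 mm wide at the mouth (bore 56 mm, 76 mm deep), 60 mm above it, with a round fluted black knob on top; 102 mm high in all, 0.2 kg, turns easily. Origin: centre of the mouth rim, z up. Screwed home its rim lies on the flange, its x axis along the pot's or 120 or 240 degrees from it.
- cap_knob (a point): Centre of the cap's knob, where to grip: 44 mm across, 80 to 102 mm above the rim; this point is at 92 mm. A white mark on its top lies towards the cap's +x. Unscrewing (anticlockwise from above) from home it rises 18 mm a turn, and the gripper has to rise with it; after about 250 degrees (11 to 13 mm up) it is out of the thread and lifts straight off.
- cap_lug (a point): One of three lugs inside the cap's mouth (120 degrees apart, 4 mm above the rim, this one on its +x side) that run in the thread. To close, lower the cap upright over posts and neck; the lugs come to rest on the thread 11 to 17 mm above home, and it is turned clockwise, following it down. Set on with the x axis 10 degrees anticlockwise of a home angle it goes home in 250 degrees.
- disc_1: Sintered bronze filter disc, 44 mm across, 8 mm thick, 60 g, all alike, with three 8 mm holes on a circle of radius 13 mm at 0, 120 and 240 degrees from its x axis; origin at the centre of its underside. Two to four lie flat on the bench; some may be absent.
- disc_2: Sintered bronze filter disc, 44 mm across, 8 mm thick, 60 g, all alike, with three 8 mm holes on a circle of radius 13 mm at 0, 120 and 240 degrees from its x axis; origin at the centre of its underside. Two to four lie flat on the bench; some may be absent.
- disc_3: Sintered bronze filter disc, 44 mm across, 8 mm thick, 60 g, all alike, with three 8 mm holes on a circle of radius 13 mm at 0, 120 and 240 degrees from its x axis; origin at the centre of its underside. Two to four lie flat on the bench; some may be absent.
- disc_4: Sintered bronze filter disc, 44 mm across, 8 mm thick, 60 g, all alike, with three 8 mm holes on a circle of radius 13 mm at 0, 120 and 240 degrees from its x axis; origin at the centre of its underside. Two to four lie flat on the bench; some may be absent.
- gooseneck_lamp: Bystander: standing lamp, fixed, round foot 120 mm wide at this point, stem and shade 0.4 m tall: swing the arm past it drawn in, nearer to its base.
- turntable: Bystander: fixed round soldering turntable, 257 mm across, 40 mm high, a 26 mm high charcoal block on it; this point is its centre on the bench. Apart from the pot, the bench from here to the right (x 0.40 to 0.62, y 0 to -0.45) bears no other fixed things, so the cap can be stood there wherever it is clear.
- weight: Steel hold-down weight for the top of the pile: a round block like a disc but 14 mm thick, 44 mm across, 150 g, the same three 8 mm holes (from its x axis); origin at the centre of its underside. Always there.
- tweezers: Bystander: steel tweezers, 13x135x7 mm along its x, y and z; origin at its underside. Not to be moved.
- steel_block: Bystander: flat steel bench block, 64x64x20 mm along its x, y and z; origin at its underside. Not to be moved.
- wood_block: Bystander: small wooden block, 60x31x25 mm along its x, y and z; origin at its underside. Not to be moved.
- pliers: Bystander: red-handled pliers, 50x149x12 mm along its x, y and z; origin at its underside. Not to be moved.
- torch: Bystander: black hand torch, standing, 96x53x154 mm along its x, y and z; origin at its underside. Not to be moved.
There are look-alikes about, which are no part of the job. Leave any red or turquoise look-alike of the disc_1 alone.

How it is judged:
On the way, in this order (a step that is already met when the one before it is completed fails the run):
1. the cap is unscrewed, off the pot and stands mouth down on the bench (horizontal distance between cap and filter_pot above 0.075 m and height (world z) of cap below 0.02 m and angle between cap's own z axis and vertical below 0.15 rad), for 0.3 s.
2. all discs lie flat in one pile on the posts (horizontal distance between each of disc_1, disc_2, disc_3, disc_4 and seat below 0.004 m and z of disc_1 in the frame of seat between -0.002 and 0.0265 m and z of disc_2 in the frame of seat between -0.002 and 0.0265 m and z of disc_3 in the frame of seat between -0.002 and 0.0265 m and z of disc_4 in the frame of seat between -0.002 and 0.0265 m), for 0.3 s.
3. the steel weight lies on top of the pile (horizontal distance between weight and seat below 0.004 m and z of weight in the frame of seat below 0.0345 m and z of weight in the frame of disc_1 above 0.006 m and z of weight in the frame of disc_2 above 0.006 m and z of weight in the frame of disc_3 above 0.006 m and z of weight in the frame of disc_4 above 0.006 m), for 0.3 s.
4. the cap is back on and screwed home (z of cap in the frame of filter_pot below 0.0285 m and horizontal distance between cap and filter_pot below 0.005 m and angle between cap's own z axis and vertical below 0.08 rad), for 0.3 s.
At the end, for the whole second after the job is handed in: Every disc present lies on the posts, centred within 4 mm, at most 26.5 mm above the shoulders, the weight on top of them all (at most 34.5 mm up); the cap is on the pot, upright within 0.08 rad, centred within 5 mm and screwed to within 2.5 mm of home, released and at rest (all of step 2 and all of step 3 and all of step 4 and linear speed of cap below 0.02 m/s and contact force between the fingers and cap below 0.1 N); the robot touches nothing.
It fails at once if a bystander is pushed more than 4 cm from its place (distance of any of tweezers, steel_block, wood_block, pliers, torch from where it was at the start of the episode above 0.04 m).
Of disc_1, disc_2, disc_3, disc_4 only 2 to 4 are there at a start; the rules pass over those that are not, and their reading is None.
At some moment in a run one of disc_1, disc_2, disc_3, disc_4, weight may be knocked a few centimetres aside while the robot is not near it.
It also fails if it takes over 210 s, if anything falls off the work surface, if the arm or the gripper's body presses on something with over 40 N, if the wrist force passes 120 N, or if a joint passes its speed limit or range.

## Working session

There is one attempt and no reset: what is moved stays moved. The work goes in short steps, Python scripts to look and compute and a tool call to move; the robot and the scene stay as the last step left them, time stands still between calls to the robot, and variables do not carry over. Pictures are saved under pics/ and viewed, on a budget of 14 in all, crops included, one or two more only if the job needs it, and the job is handed in when it is done.

Besides the shell and the picture viewer there is one more tool, called in YAML: its name, and indented under it one key for each argument. step_arm: Moves the arm, as the interface text tells. Its arguments: {"type":"object","properties":{"increments":{"type":"array"}},"required":["increments"]}

```bash
mkdir -p pics; ls
cat > h.py <<'E'
import numpy as np, cv2
from scipy.spatial.transform import Rotation as R
from rig import ctrl, viewer
def T_tool(s):
    T=np.eye(4); T[:3,:3]=R.from_euler('xyz',s['tool_rot']).as_matrix(); T[:3,3]=s['eef_pos']; return T
def shot(name):
    s=ctrl.observe(); im,d=viewer.camera(name); c=viewer.calibration(name); K=np.array(c['camera_matrix'])
    if name=='wrist': W=T_tool(s)@np.array(c['hand_eye'])
    else: W=np.linalg.inv(np.array(c['extrinsics']))
    return im,d,K,W
def cloud(d,K,W):
    v,u=np.mgrid[:d.shape[0],:d.shape[1]]
    P=np.stack([(u-K[0,2])/K[0,0]*d,(v-K[1,2])/K[1,1]*d,d,np.ones_like(d)],-1)
    P=P@W.T; P=P[...,:3]; P[d<=0]=np.nan; return P
E
python3 - <<'E'
from h import *
for n in ('scene','side'):
    im,d,K,W=shot(n); cv2.imwrite(f'pics/{n}0.png',cv2.resize(im,(800,600),interpolation=cv2.INTER_CUBIC)); np.savez(f'pics/{n}0.npz',im=im,d=d,K=K,W=W); print(n,W.round(2).tolist(),(d>0).mean())
s=ctrl.observe(); print(s['eef_pos'],s['tool_rot'],s['width'])
print(np.array(viewer.calibration('wrist')['hand_eye']).round(3))
E
```

```text
pics
scene [[0.84, -0.38, 0.4, -0.08], [-0.55, -0.55, 0.63, -0.98], [-0.02, -0.74, -0.67, 1.04], [0.0, 0.0, 0.0, 1.0]] 0.938201904296875
side [[0.93, -0.2, 0.3, 0.17], [-0.36, -0.57, 0.74, -0.87], [0.02, -0.8, -0.6, 0.72], [0.0, 0.0, 0.0, 1.0]] 0.9401397705078125
[0.2253728  0.63556374 0.23008823] [-1.59670662  1.5687958  -1.93750628] 0.085041115402183
[[ 0.    -0.32   0.948 -0.142]
 [ 1.    -0.001 -0.     0.001]
 [ 0.001  0.948  0.32  -0.082]
 [ 0.     0.     0.     1.   ]]
```

View pics/scene0.png

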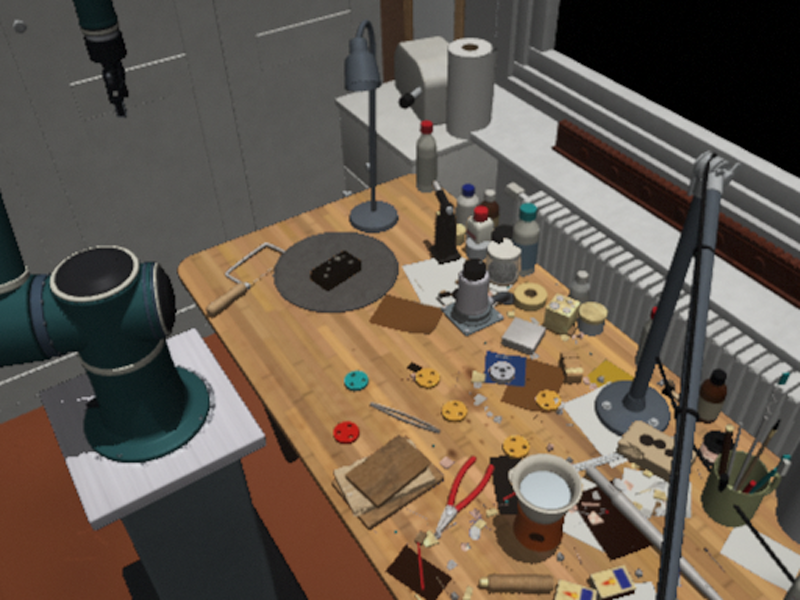

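View pics/side0.png

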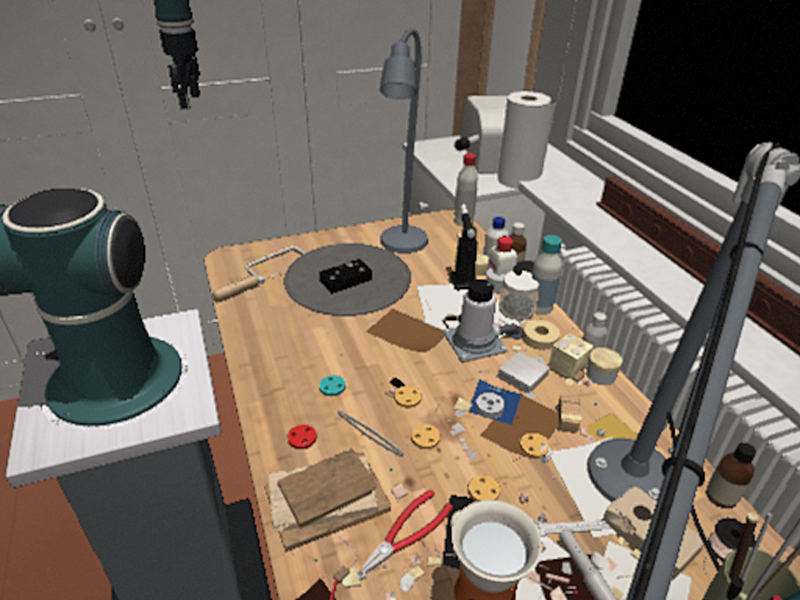

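The scene view shows four bronze discs at (428,378), (454,411), (548,401) and (516,446). The grey weight is on blue card at (503,371), and the pot with its cap is at (473,300). The turquoise (357,380) and red (346,432) discs are the look-alikes. The side view shows the same layout, with the discs at (408,395), (425,435), (533,444) and (484,488) and the weight at (491,402).

Run:
```python
from h import *
px={'scene':dict(d1=(428,378),d2=(454,411),d3=(548,401),d4=(516,446),w=(503,371),knob=(473,268),turq=(357,380),red=(346,432),torch=(445,250),lampfoot=(374,215),lamptop=(362,50),turn=(336,270),tw=(404,417),pl=(470,485),sb=(523,335),wb=(570,368),tipA=(500,310),cup=(545,470)),
'side':dict(d1=(408,395),d2=(425,435),d3=(533,444),d4=(484,488),w=(491,402),knob=(482,290),turq=(332,384),red=(302,436))}
for n in px:
    z=np.load(f'pics/{n}0.npz'); P=cloud(z['d'],z['K'],z['W'])
    for k,(u,v) in px[n].items():
        u=int(u*.64);v=int(v*.64); print(n,k,np.nanmedian(P[v-2:v+3,u-2:u+3].reshape(-1,3),0).round(3))
```

```text
scene d1 [ 0.448 -0.212  0.01 ]
scene d2 [ 0.441 -0.304  0.01 ]
scene d3 [ 0.591 -0.373  0.008]
scene d4 [ 0.484 -0.419  0.009]
scene w [ 0.565 -0.28   0.016]
scene knob [ 0.609 -0.123  0.13 ]
scene turq [ 0.338 -0.147  0.009]
scene red [ 0.264 -0.236  0.009]
scene torch [0.671 0.05  0.029]
scene lampfoot [0.62  0.253 0.024]
scene lamptop [0.591 0.215 0.431]
scene turn [0.431 0.082 0.068]
scene tw [ 0.367 -0.259  0.004]
scene pl [ 0.378 -0.432  0.001]
scene sb [ 0.649 -0.235  0.021]
scene wb [ 0.663 -0.348  0.026]
scene tipA [ 0.674 -0.142  0.002]
scene cup [ 0.44  -0.527  0.104]
side d1 [ 0.45  -0.21   0.006]
side d2 [ 0.442 -0.301  0.007]
side d3 [ 0.59  -0.375  0.007]
side d4 [ 0.482 -0.419  0.007]
side w [ 0.568 -0.279  0.013]
side knob [ 0.614 -0.131  0.126]
side turq [ 0.338 -0.143  0.007]
side red [ 0.264 -0.24   0.007]
```

step_arm:
  increments:
    - [-1,0,-57,10,0,0,-3]
    - [-1,0,-114,20,0,0,-6]
    - [-1,0,-171,30,0,0,-9]
    - [-1,0,-228,40,0,0,-12]
    - [-1,5,-286,50,0,0,-14]

```text
t: 0.72
eef_pos: [0.2301, 0.3482, 0.281]
tool_rot: [-1.242, 1.57, -1.828]
contact_force: [1.6, -1.2, 0.9]
width: 0.085
```

step_arm:
  increments:
    - [-1,34,-50,0,0,0,-8]
    - [-1,68,-100,0,0,0,-17]
    - [-1,102,-150,0,0,0,-26]
    - [-1,136,-200,0,0,0,-35]
    - [-1,170,-250,0,0,0,-43]

```text
t: 1.35
eef_pos: [0.4011, 0.0983, 0.2812]
tool_rot: [1.98, 1.57, 0.639]
contact_force: [0.9, 1.4, -0.7]
width: 0.0854
```

step_arm:
  increments:
    - [-1,20,-50,5,0,0,-7]
    - [-1,40,-100,10,0,0,-14]
    - [-1,60,-150,15,0,0,-21]
    - [-1,75,-190,20,0,0,-25]
    - [-1,90,-220,20,0,0,-27]

```text
t: 1.98
eef_pos: [0.4909, -0.1218, 0.3013]
tool_rot: [1.09, 1.571, -0.72]
contact_force: [0.6, 0.2, 1.1]
width: 0.0852
```

```bash
cat >> h.py <<'E'
def st():
    s=ctrl.observe(); M=T_tool(s)[:3,:3]
    yaw=lambda v: float(np.degrees(np.arctan2(v[1],v[0])).round(1))
    print('t %.1f'%s['t'],'pos',(np.array(s['eef_pos'])*1000).round(1),'x',M[:,0].round(3),'yaw_y',yaw(M[:,1]),'yaw_z',yaw(M[:,2]),'q',np.degrees(s['q']).round(0),'F',np.round(s['contact_force'],1),'w',round(s['width']*1000,1))
    return s
E
python3 - <<'E'
from h import *
st(); im,d,K,W=shot('wrist'); cv2.imwrite('pics/w1.png',im); np.savez('pics/w1.npz',im=im,d=d,K=K,W=W)
E
```

```text
t 2.0 pos [ 490.9 -121.8  301.3] x [ 0. -0. -1.] yaw_y -13.7 yaw_z -103.7 q [-17.  -6. 107.  -0.  79.  -3.] F [0.6 0.2 1.1] w 85.2
```

View pics/w1.png

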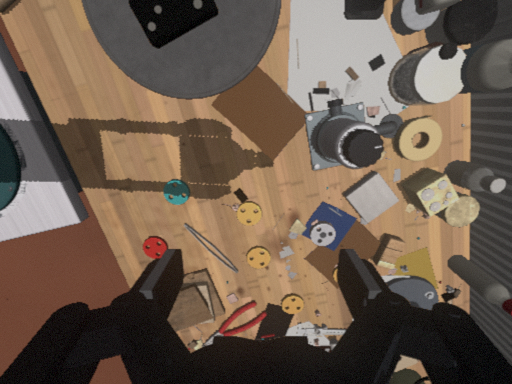

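The top view shows the capped pot at (345,140) with the knob at (364,147). The discs are at (249,212), (258,257), (292,303) and (338,275, half hidden), and the weight is at (322,234). The look-alikes are turquoise (176,191) and red (155,246).

Run:
```python
from h import *
for n in ('scene0','side0','w1'):
    z=np.load(f'pics/{n}.npz'); P=cloud(z['d'],z['K'],z['W'])
    with np.errstate(all='ignore'):
        b=np.hypot(P[...,0]-.61,P[...,1]+.13)<.06
        for lo,hi in ((.118,.14),(.06,.10)):
            m=b&(P[...,2]>lo)&(P[...,2]<hi)
            q=P[m]; print(n,m.sum(),np.median(q,0).round(4),q.min(0).round(3),q.max(0).round(3),'zp',np.percentile(q[:,2],[50,90]).round(4))
            if hi==.14: print('circ',cv2.minEnclosingCircle((q[:,:2]*1000).astype(np.float32)))
z=np.load('pics/w1.npz');im=z['im']; c=im[95:200,295:445]; cv2.imwrite('pics/c1.png',cv2.resize(np.clip(c.astype(float)*1.6,0,255).astype(np.uint8),(750,525),interpolation=cv2.INTER_CUBIC))
```

```text
scene0 146 [ 0.6142 -0.1216  0.1284] [ 0.596 -0.141  0.118] [ 0.639 -0.095  0.134] zp [0.1284 0.1321]
circ ((618.4601440429688, -117.61837768554688), 23.954082489013672)
scene0 203 [ 0.5999 -0.1386  0.08  ] [ 0.586 -0.149  0.06 ] [ 0.64  -0.099  0.1  ] zp [0.08   0.0969]
side0 150 [ 0.6141 -0.1251  0.126 ] [ 0.595 -0.143  0.118] [ 0.637 -0.1    0.13 ] zp [0.126  0.1278]
circ ((615.914794921875, -121.07965087890625), 22.26898765563965)
side0 261 [ 0.6023 -0.1435  0.0805] [ 0.586 -0.152  0.06 ] [ 0.647 -0.107  0.1  ] zp [0.0805 0.0976]
w1 1123 [ 0.6168 -0.1159  0.1269] [ 0.596 -0.139  0.118] [ 0.64  -0.095  0.129] zp [0.1269 0.1279]
circ ((618.057373046875, -117.12405395507812), 22.27768325805664)
w1 402 [ 0.5952 -0.0996  0.0845] [ 0.588 -0.147  0.06 ] [ 0.647 -0.087  0.1  ] zp [0.0845 0.0992]
```

View pics/c1.png

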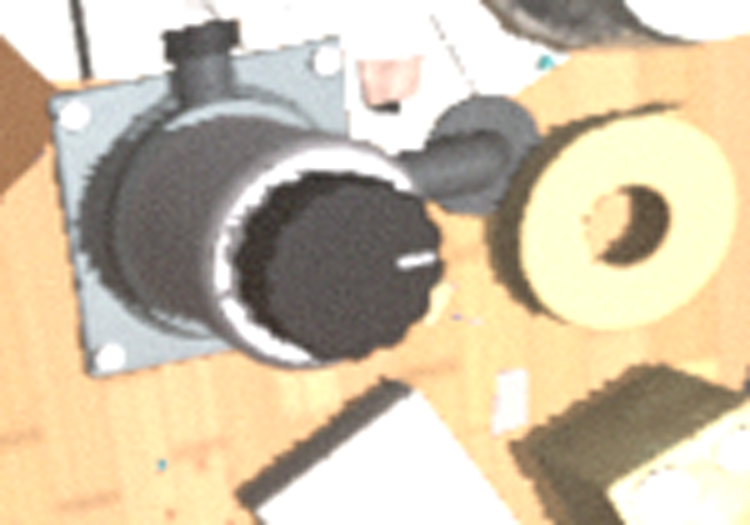

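The crop shows the foot plate's edges about 9° anticlockwise of image right. The pipe goes right at (500,150), the nozzle goes up at (200,50), and the white mark is at (418,260). The pot's x yaw and the mark are therefore at about -4°.

step_arm:
  increments:
    - [-1,30,1,-10,0,0,-10.5]
    - [-1,60,2,-30,0,0,-21]
    - [-1,90,3,-50,0,0,-31.5]
    - [-1,126,4,-70,0,0,-42]
    - [-1,126,4,-80,0,0,-52.5]

```text
t: 2.65
eef_pos: [0.6174, -0.1152, 0.2184]
tool_rot: [-0.707, 1.568, 2.848]
contact_force: [-0.8, -0.4, 0.4]
width: 0.0858
```

step_arm:
  increments:
    - [-1,0,0,0,0,0,-10.5]
    - [-1,0,0,0,0,0,-21]
    - [-1,0,0,-10,0,0,-31.5]
    - [-1,0,0,-30,0,0,-42]
    - [-1,0,0,-40,0,0,-52.5]

```text
t: 3.28
eef_pos: [0.6155, -0.1153, 0.1794]
tool_rot: [0.261, 1.568, 2.899]
contact_force: [-0.1, -0.6, -0.4]
width: 0.0854
```

step_arm:
  increments:
    - [-1,0,0,0,0,0,-10.5]
    - [-1,0,0,0,0,0,-21]
    - [-1,0,0,0,0,0,-21]
    - [-1,0,0,0,0,0,-21]
    - [-1,0,0,0,0,0,-21]

```text
t: 3.9
eef_pos: [0.6165, -0.1158, 0.1812]
tool_rot: [0.553, 1.571, 2.832]
contact_force: [0.2, 0.2, -0.1]
width: 0.0852
```

Run:
```python
from h import *
st(); im,d,K,W=shot('wrist'); cv2.imwrite('pics/w2.png',im)
P=cloud(d,K,W)
with np.errstate(all='ignore'):
  m=(np.hypot(P[...,0]-.618,P[...,1]+.118)<.04)&(P[...,2]>.12)&(P[...,2]<.135)
q=P[m];v,u=np.nonzero(m);print(len(q),u.min(),u.max(),v.min(),v.max(),q.min(0),q.max(0),cv2.minEnclosingCircle((q[:,:2]*1000).astype(np.float32)),np.median(q[:,2]))
```

```text
t 3.9 pos [ 616.5 -115.8  181.2] x [-0.  0. -1.] yaw_y -139.4 yaw_z 130.6 q [-13.  12. 101.   0.  67. 127.] F [ 0.2  0.2 -0.1] w 85.2
2241 232 287 184 236 [ 0.59778108 -0.13891387  0.12001306] [ 0.64066717 -0.09509463  0.12899503] ((618.8932495117188, -117.0644760131836), 22.051372528076172) 0.1268888424146841
```

View pics/w2.png

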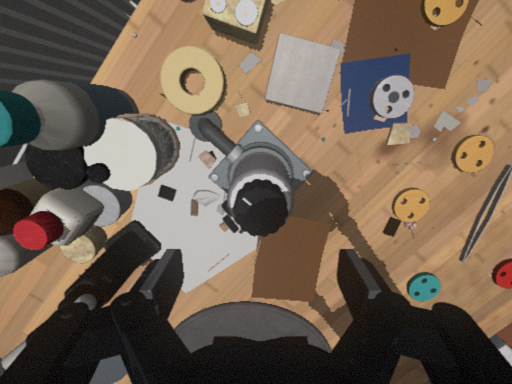

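The view shows the knob at (259,207) between the fingers, with the discs, the weight at (393,97) and the tweezers clear of them. I'll descend and grip.

step_arm:
  increments:
    - [-1,2,-1,-20,0,0,0]
    - [-1,2,-1,-40,0,0,0]
    - [-1,2,-1,-60,0,0,0]
    - [-1,2,-1,-71,0,0,0]
    - [-1,2,-1,-71,0,0,0]

```text
t: 4.58
eef_pos: [0.6175, -0.1166, 0.1084]
tool_rot: [0.633, 1.568, 2.91]
contact_force: [0.2, 0.5, 0.0]
width: 0.0854
```

step_arm:
  increments:
    - [1,0,0,0,0,0,0]
    - [1,0,0,0,0,0,0]
    - [1,0,0,0,0,0,0]
    - [1,0,0,0,0,0,0]
    - [1,0,0,0,0,0,0]

```text
t: 5.2
eef_pos: [0.6193, -0.1173, 0.1118]
tool_rot: [-2.699, 1.569, -0.422]
contact_force: [-1.6, -1.9, 6.6]
width: 0.0419
```

Run:
```python
from h import *
st()
```

```text
t 5.2 pos [ 619.3 -117.3  111.8] x [ 0.002 -0.001 -1.   ] yaw_y -139.5 yaw_z 130.5 q [-13.  16. 104.  -0.  60. 127.] F [-1.6 -1.9  6.6] w 41.9
```

step_arm:
  increments:
    - [1,0,0,1.0,0,0,10]
    - [1,0,0,1.5,0,0,20]
    - [1,0,0,2.0,0,0,30]
    - [1,0,0,2.5,0,0,40]
    - [1,0,0,3,0,0,50]

```text
t: 5.82
eef_pos: [0.6186, -0.1165, 0.113]
tool_rot: [-1.832, 1.57, 1.324]
contact_force: [0.2, 0.6, -0.5]
width: 0.0417
```

step_arm:
  increments:
    - [1,0,0,0.5,0,0,10]
    - [1,0,0,1,0,0,20]
    - [1,0,0,1.5,0,0,30]
    - [1,0,0,2,0,0,40]
    - [1,0,0,2.5,0,0,50]

```text
t: 6.45
eef_pos: [0.6181, -0.1163, 0.1154]
tool_rot: [-1.662, 1.569, 2.366]
contact_force: [0.1, 0.4, 0.1]
width: 0.0415
```

Run:
```python
from h import *
s=st(); print(s['ft_torque'])
```

```text
t 6.5 pos [ 618.1 -116.3  115.4] x [-0.001  0.001 -1.   ] yaw_y -39.2 yaw_z -129.2 q [-13.  16. 104.   0.  60.  26.] F [0.1 0.4 0.1] w 41.5
[ 0.17820145  0.2157486  -0.05597642]
```

step_arm:
  increments:
    - [1,0,0,0.5,0,0,10]
    - [1,0,0,1,0,0,20]
    - [1,0,0,1.5,0,0,30]
    - [1,0,0,2,0,0,40]
    - [1,0,0,2.5,0,0,50]

```text
t: 7.08
eef_pos: [0.6174, -0.1166, 0.1177]
tool_rot: [-1.915, 1.568, 2.986]
contact_force: [-1.0, -0.1, 0.4]
width: 0.0422
```

step_arm:
  increments:
    - [1,0,0,0.5,0,0,10]
    - [1,0,0,1,0,0,20]
    - [1,0,0,1.5,0,0,30]
    - [1,0,0,2,0,0,40]
    - [1,0,0,2.5,0,0,50]

```text
t: 7.7
eef_pos: [0.6177, -0.1175, 0.1204]
tool_rot: [-2.113, 1.569, -2.623]
contact_force: [-2.1, -2.2, 0.8]
width: 0.0416
```

step_arm:
  increments:
    - [1,0,0,0.5,0,0,10]
    - [1,0,0,1,0,0,20]
    - [1,0,0,1.5,0,0,30]
    - [1,0,0,2,0,0,40]
    - [1,0,0,2.5,0,0,50]

```text
t: 8.32
eef_pos: [0.6186, -0.1175, 0.1231]
tool_rot: [-1.758, 1.57, -1.395]
contact_force: [0.3, -2.3, -0.6]
width: 0.0418
```

step_arm:
  increments:
    - [1,0,0,0.5,0,0,8]
    - [1,0,0,2,0,0,8]
    - [1,0,0,4,0,0,8]
    - [1,0,0,6,0,0,8]
    - [1,0,0,8,0,0,8]

```text
t: 8.95
eef_pos: [0.6183, -0.1162, 0.1314]
tool_rot: [1.672, 1.569, 2.168]
contact_force: [-0.1, -0.0, -1.8]
width: 0.0416
```

Run:
```python
from h import *
s=st(); print(s['ft_torque'])
```

```text
t 8.9 pos [ 618.3 -116.2  131.4] x [-0.001  0.001 -1.   ] yaw_y 118.4 yaw_z 28.4 q [ -13.   15.  103.    0.   62. -131.] F [-0.1 -0.  -1.8] w 41.6
[-0.06700059  0.02813206 -0.02459061]
```

step_arm:
  increments:
    - [1,0,0,15,0,0,0]
    - [1,0,0,35,0,0,0]
    - [1,0,0,55,0,0,0]
    - [1,0,0,80,0,0,0]
    - [1,0,0,80,0,0,0]

```text
t: 9.57
eef_pos: [0.621, -0.1173, 0.2158]
tool_rot: [-0.708, 1.563, -0.211]
contact_force: [-0.3, 0.1, -1.7]
width: 0.0414
```

step_arm:
  increments:
    - [1,-25,6,0,0,0,0]
    - [1,-50,12,0,0,0,0]
    - [1,-75,20,0,0,0,0]
    - [1,-98,26,0,0,0,0]
    - [1,-98,26,-20,0,0,0]

```text
t: 10.2
eef_pos: [0.5201, -0.0906, 0.1923]
tool_rot: [-0.674, 1.568, -0.177]
contact_force: [1.6, -0.5, -1.9]
width: 0.0422
```

step_arm:
  increments:
    - [1,0,0,-25,0,0,0]
    - [1,0,0,-50,0,0,0]
    - [1,0,0,-75,0,0,0]
    - [1,0,0,-92,0,0,0]
    - [1,0,0,-96,0,0,0]

```text
t: 10.82
eef_pos: [0.5194, -0.0905, 0.0937]
tool_rot: [2.416, 1.568, 2.913]
contact_force: [-0.7, -0.0, -0.9]
width: 0.0416
```

Run:
```python
from h import *
s=st(); print(s['ft_torque'])
im,d,K,W=shot('scene');P=cloud(d,K,W)
with np.errstate(all='ignore'):
  m=(np.hypot(P[...,0]-.52,P[...,1]+.09)<.06)
v,u=np.nonzero(m);print(u.min(),u.max(),v.min(),v.max())
c=im[130:290,220:420]; cv2.imwrite('pics/c3.png',cv2.resize(c,(800,640))[:600])
```

```text
t 10.8 pos [519.4 -90.5  93.7] x [-0.003  0.001 -1.   ] yaw_y 118.5 yaw_z 28.5 q [ -13.    7.  117.    0.   56. -131.] F [-0.7 -0.  -0.9] w 41.6
[ 0.05635279 -0.01544765  0.02558699]
247 290 52 223
```

View pics/c3.png

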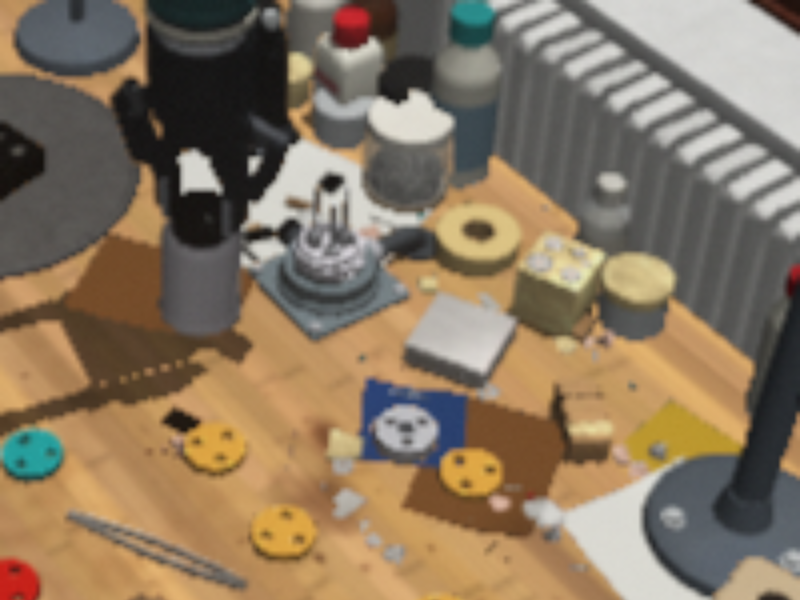

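The cap is held just above the bench on the brown patch, and the pot's posts are exposed at (330,210). The disc near the weight has been knocked from (548,401) to about (528,387) in the scene picture, so I'll measure it again later.

step_arm:
  increments:
    - [1,0,0,-2,0,0,0]
    - [1,0,0,-4,0,0,0]
    - [1,0,0,-6,0,0,0]
    - [1,0,0,-8,0,0,0]
    - [1,0,0,-8,0,0,0]

```text
t: 11.5
eef_pos: [0.5205, -0.0908, 0.0872]
tool_rot: [2.529, 1.571, 3.026]
contact_force: [0.7, 0.1, -1.5]
width: 0.0418
```

step_arm:
  increments:
    - [1,0,0,-1,0,0,0]
    - [1,0,0,-2,0,0,0]
    - [1,0,0,-3,0,0,0]
    - [1,0,0,-3,0,0,0]
    - [1,0,0,-3,0,0,0]

```text
t: 12.12
eef_pos: [0.5213, -0.0906, 0.0858]
tool_rot: [-0.221, 1.57, 0.276]
contact_force: [-3.0, 2.3, 8.2]
width: 0.0419
```

step_arm:
  increments:
    - [-1,0,0,0,0,0,0]
    - [-1,0,0,0,0,0,0]
    - [-1,0,0,2,0,0,0]
    - [-1,0,0,20,0,0,0]
    - [-1,0,0,60,0,0,0]

```text
t: 12.75
eef_pos: [0.519, -0.0905, 0.1438]
tool_rot: [2.435, 1.567, 2.932]
contact_force: [-0.2, -0.3, 1.4]
width: 0.0854
```

step_arm:
  increments:
    - [-1,20,-20,60,0,0,-10.5]
    - [-1,30,-40,120,0,0,-21]
    - [-1,40,-60,170,0,0,-31.5]
    - [-1,50,-80,190,0,0,-42]
    - [-1,50,-80,190,0,0,-52.5]

```text
t: 13.38
eef_pos: [0.5724, -0.1727, 0.3393]
tool_rot: [0.038, 1.563, -0.388]
contact_force: [0.4, 0.8, -0.7]
width: 0.0859
```

step_arm:
  increments:
    - [-1,0,0,0,0,0,-10.5]
    - [-1,0,0,0,0,0,-21]
    - [-1,0,0,0,0,0,-31.5]
    - [-1,0,0,0,0,0,-42]
    - [-1,0,0,0,0,0,-52.5]

```text
t: 14.0
eef_pos: [0.5706, -0.1708, 0.3358]
tool_rot: [0.984, 1.569, -0.358]
contact_force: [0.1, -0.6, -0.3]
width: 0.0856
```

step_arm:
  increments:
    - [-1,-20,0,0,0,0,-10.5]
    - [-1,-40,0,0,0,0,-21]
    - [-1,-60,0,0,0,0,-31.5]
    - [-1,-60,0,0,0,0,-31.5]
    - [-1,-60,0,0,0,0,-31.5]

```text
t: 14.62
eef_pos: [0.5111, -0.1709, 0.3352]
tool_rot: [1.615, 1.569, -0.268]
contact_force: [-0.4, -0.6, -0.5]
width: 0.0853
```

Run:
```python
from h import *
st(); im,d,K,W=shot('wrist'); np.savez('pics/w4.npz',im=im,d=d,K=K,W=W); cv2.imwrite('pics/w4.png',cv2.resize(im,(800,600),interpolation=cv2.INTER_CUBIC))
```

```text
t 14.6 pos [ 511.1 -170.9  335.2] x [ 0.002 -0.    -1.   ] yaw_y -17.9 yaw_z -107.9 q [-21.  -3. 101.   0.  82.  -3.] F [-0.4 -0.6 -0.5] w 85.3
```

View pics/w4.png

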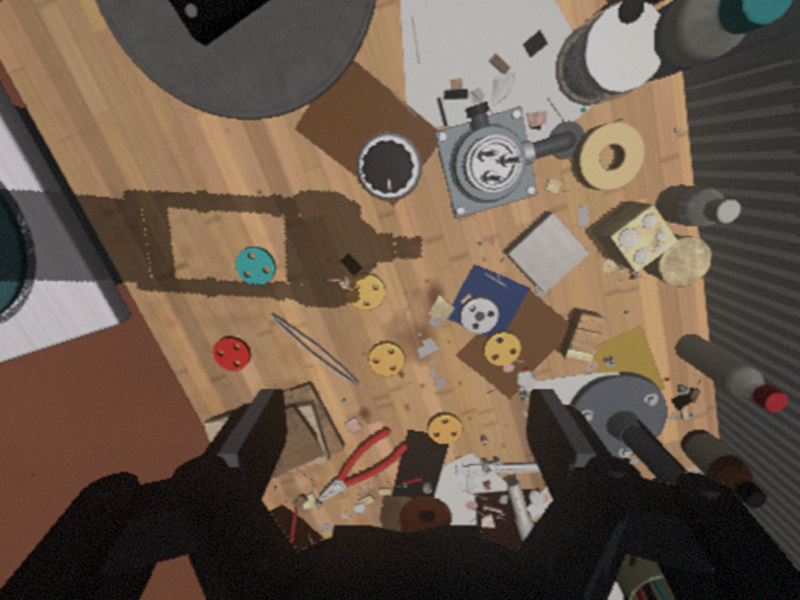

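The view shows the cap standing mouth down at (388,166) with its mark towards (389,186), and the three posts at (495,160). Discs are at (369,291), (385,358), (503,349) and (444,429), and the weight is at (480,316). The turquoise (255,265) and red (231,353) discs have other hole patterns and are left alone. The knocked disc now lies at (503,349).

```bash
cat >> h.py <<'E'
def rectify(im,K,W,c,z,half=.032,s=4):
    "world-aligned patch at height z: s px/mm, x right, y up"
    n=int(2*half*1000*s); a=np.float32([[0,0],[n,0],[n,n],[0,n]])
    w=np.array([[c[0]-half,c[1]+half,z,1],[c[0]+half,c[1]+half,z,1],[c[0]+half,c[1]-half,z,1],[c[0]-half,c[1]-half,z,1]])
    p=(np.linalg.inv(W)@w.T)[:3]; q=K@p; q=(q[:2]/q[2]).T.astype(np.float32)
    return cv2.warpPerspective(im,cv2.getPerspectiveTransform(q,a),(n,n),flags=cv2.INTER_CUBIC)
def tmpl(th,s=4,grey=False):
    n=int(48*s); t=np.full((n,n),-.0,np.float32)
    v,u=np.mgrid[:n,:n]; x=(u-n/2+.5)/s; y=-(v-n/2+.5)/s
    t[np.hypot(x,y)<22]=1
    for k in range(3):
        a=np.radians(th+120*k); t[np.hypot(x-13*np.cos(a),y-13*np.sin(a))<4]=-.3 if not grey else -.3
    return cv2.GaussianBlur(t,(0,0),2.5)
def fit(im,K,W,c,z,half=.036,grey=False):
    g=rectify(im,K,W,c,z,half).astype(np.float32)
    g=(g[...,2]-g[...,0]*.6 if not grey else g[...,2]) ; g=g.astype(np.float32)
    best=None
    for th in range(-60,60,1):
        r=cv2.matchTemplate(g,tmpl(th,grey=grey),cv2.TM_CCOEFF_NORMED); _,m,_,l=cv2.minMaxLoc(r)
        if best is None or m>best[0]: best=(m,th,l)
    m,th,l=best; n=g.shape[0]; tn=192
    cx=(l[0]+tn/2-n/2)/4; cy=-(l[1]+tn/2-n/2)/4
    return np.array([c[0]*1000+cx,c[1]*1000+cy]).round(1),th,round(float(m),3)
def at(P,u,v,r=2): return np.nanmedian(P[v-r:v+r+1,u-r:u+r+1].reshape(-1,3),0)
E
python3 - <<'E'
from h import *
z=np.load('pics/w4.npz'); im,d,K,W=z['im'],z['d'],z['K'],z['W']; P=cloud(d,K,W)
pts=dict(d1=(369,291),d2=(385,358),d3=(503,349),d4=(444,429),w=(480,316),cap=(388,160))
pan=[]
for k,(u,v) in pts.items():
    p=at(P,int(u*.64),int(v*.64),3); print(k,p.round(4),end=' ')
    if k!='cap':
        zz=.014 if k=='w' else .008
        f=fit(im,K,W,p[:2],zz,grey=k=='w'); print(f)
        pan.append(cv2.resize(rectify(im,K,W,f[0]/1000,zz,half=.025),(250,250)))
        t=tmpl(f[1]); 
        for a in range(3):
            an=np.radians(f[1]+120*a); cv2.circle(pan[-1],(int(125+65*np.cos(an)),int(125-65*np.sin(an))),20,(0,255,0),1)
        cv2.circle(pan[-1],(125,125),110,(0,255,0),1)
pan.append(cv2.resize(rectify(im,K,W,(.6184,-.117),.096,half=.03),(250,250)))
for k in range(3):
    an=np.radians(-4+120*k); cv2.circle(pan[-1],(int(125+13*25/6*np.cos(an)),int(125-13*25/6*np.sin(an))),10,(0,255,0),1)
cv2.imwrite('pics/fit4.png',np.vstack([np.hstack(pan[:3]),np.hstack(pan[3:6])]))
E
```

```text
d1 [ 0.4536 -0.2108  0.007 ] (array([ 458.1, -220.8]), -47, 0.505)
d2 [ 0.4427 -0.2972  0.0071] (array([ 444.2, -300.2]), 47, 0.9)
d3 [ 0.5823 -0.3296  0.007 ] (array([ 582.8, -330.1]), -28, 0.958)
d4 [ 0.4838 -0.4163  0.0068] (array([ 484.8, -417.8]), -45, 0.828)
w [ 0.5674 -0.2779  0.0132] (array([ 566.9, -277.4]), -6, 0.743)
cap [ 0.5234 -0.0834  0.1011]
```

View pics/fit4.png

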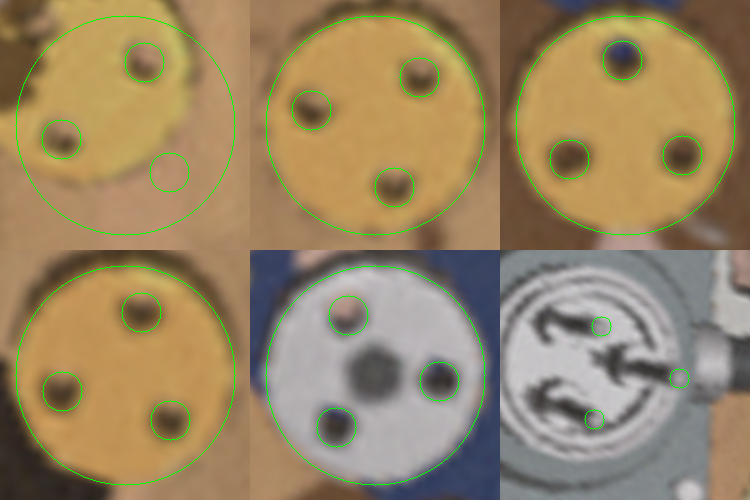

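The panels show good fits for discs 2, 3 and 4 and the weight, with holes inside the drawn circles. Disc 1 was spoiled by shadow; its true centre is about (451,-212). The post tips agree with a pot yaw of -4° and centre (618.4,-117).

Run:
```python
from h import *
z=np.load('pics/scene0.npz'); P=cloud(z['d'],z['K'],z['W'])
for u,v in ((527,212),(480,215),(427,128),(503,240),(445,190),(690,380),(675,500),(700,260),(715,165),(490,200)): print(u,v,at(P,int(u*.64),int(v*.64),1).round(3))
```

```text
527 212 [ 0.781 -0.072  0.156]
480 215 [0.746 0.029 0.104]
427 128 [0.789 0.29  0.17 ]
503 240 [ 0.748 -0.04   0.083]
445 190 [ 0.829  0.27  -0.001]
690 380 [ 0.453 -0.687  0.44 ]
675 500 [ 0.344 -0.772  0.419]
700 260 [ 0.584 -0.578  0.466]
715 165 [ 0.718 -0.477  0.497]
490 200 [0.793 0.058 0.104]
```

step_arm:
  increments:
    - [-0.4,-15,-25,-40,0,0,-9]
    - [-0.4,-30,-50,-80,0,0,-18]
    - [-0.4,-45,-75,-120,0,0,-27]
    - [-0.4,-60,-100,-150,0,0,-36]
    - [-0.4,-67,-129,-180,0,0,-45]

```text
t: 15.3
eef_pos: [0.4434, -0.3005, 0.1531]
tool_rot: [-1.459, 1.57, 2.15]
contact_force: [0.5, 0.1, 0.7]
width: 0.0597
```

Run:
```python
from h import *
st(); im,d,K,W=shot('wrist'); np.savez('pics/w5.npz',im=im,d=d,K=K,W=W)
pan=[]
for n,c in (('d2',(.4442,-.3002)),('d1',(.451,-.212))):
    f=fit(im,K,W,c,.008); print(n,f)
    p=cv2.resize(rectify(im,K,W,f[0]/1000,.008,half=.025),(250,250)); cv2.circle(p,(125,125),110,(0,255,0),1)
    for a in range(3):
        an=np.radians(f[1]+120*a); cv2.circle(p,(int(125+65*np.cos(an)),int(125-65*np.sin(an))),20,(0,255,0),1)
    pan.append(p)
cv2.imwrite('pics/f5.png',np.hstack(pan+[cv2.resize(im,(333,250))]))
```

```text
t 15.3 pos [ 443.4 -300.5  153.1] x [-0.  0. -1.] yaw_y -63.2 yaw_z -153.2 q [-37.   4. 114.   0.  63.  26.] F [0.5 0.1 0.7] w 59.7
d2 (array([ 444.7, -300.2]), 46, 0.438)
d1 (array([ 449.2, -210.8]), 13, 0.79)
```

View pics/f5.png

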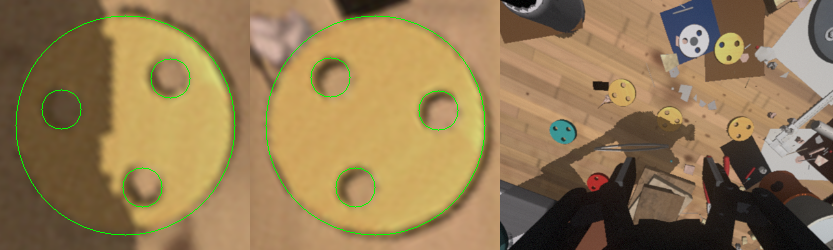

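Both discs are measured well: disc 2 at (444.5,-300.2) with holes at 46.5°, disc 1 at (449,-211) with holes at 13°. The wrist picture shows the fingers over disc 2 with the tweezers between the arm and the disc, clear of the fingers.

step_arm:
  increments:
    - [-0.4,0,0,-40,0,0,0]
    - [-0.4,0,0,-80,0,0,0]
    - [-0.4,0,0,-120,0,0,0]
    - [-0.4,0,0,-145,0,0,0]
    - [-0.4,0,0,-153,0,0,0]

```text
t: 15.98
eef_pos: [0.443, -0.2988, -0.0006]
tool_rot: [-1.15, 1.567, 2.465]
contact_force: [1.0, 0.1, 0.8]
width: 0.0596
```

step_arm:
  increments:
    - [1,0,0,0,0,0,0]
    - [1,0,0,0,0,0,0]
    - [1,0,0,0,0,0,0]
    - [1,0,0,0,0,0,0]
    - [1,0,0,0,0,0,0]

```text
t: 16.6
eef_pos: [0.4439, -0.3, 0.0018]
tool_rot: [2.037, 1.57, -0.634]
contact_force: [-0.4, 0.5, 0.8]
width: 0.0405
```

step_arm:
  increments:
    - [1,0,0,10,0,0,0]
    - [1,0,0,20,0,0,0]
    - [1,0,0,50,0,0,0]
    - [1,0,0,90,0,0,0]
    - [1,0,0,129,0,0,0]

```text
t: 17.23
eef_pos: [0.4436, -0.2998, 0.1322]
tool_rot: [1.972, 1.57, -0.699]
contact_force: [0.3, -0.2, -0.2]
width: 0.0408
```

Run:
```python
from h import *
st(); im,d,K,W=shot('wrist'); cv2.imwrite('pics/w6.png',im[120:])
```

```text
t 17.2 pos [ 443.6 -299.8  132.2] x [ 0. -0. -1.] yaw_y -63.0 yaw_z -153.0 q [-37.   5. 115.  -0.  60.  26.] F [ 0.3 -0.2 -0.2] w 40.8
```

View pics/w6.png

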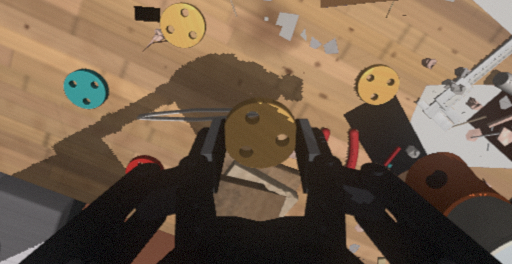

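Disc 2 is held between the fingers at (262,133 in the crop), in shadow. Its holes are visible at (251,117), (281,138) and (246,153).

```bash
cat >> h.py <<'E'
def fitholes(im,K,W,c,z,th0,rng=12,R=4):
    "refine centre/angle from the dark/bright contrast of the three holes against surrounding face (holes may be brighter or darker): by absolute contrast"
    g=cv2.GaussianBlur(rectify(im,K,W,c,z,.03),(0,0),2).mean(2).astype(np.float32); n=g.shape[0]; best=None
    a8=np.radians(np.arange(0,360,30))
    def smp(x,y): return cv2.remap(g,np.float32(n/2-.5+4*x)[None],np.float32(n/2-.5-4*y)[None],cv2.INTER_LINEAR)[0]
    for th in np.arange(th0-rng,th0+rng+.1,1):
        for dx in np.arange(-4,4.1,.5):
            for dy in np.arange(-4,4.1,.5):
                sc=0
                for k in range(3):
                    a=np.radians(th+120*k); x=dx+13*np.cos(a); y=dy+13*np.sin(a)
                    i=np.concatenate([smp(x+2.2*np.cos(a8),y+2.2*np.sin(a8)),smp(x+0*a8[:4],y+0*a8[:4])]); o=smp(x+5.5*np.cos(a8),y+5.5*np.sin(a8))
                    sc+=abs(i.mean()-o.mean())-.5*o.std()-.3*i.std()
                if best is None or sc>best[0]: best=(sc,th,dx,dy)
    return best
def ov(im,K,W,c,z,th):
    p=cv2.resize(rectify(im,K,W,c,z,half=.03),(300,300)); p=cv2.convertScaleAbs(p,alpha=1.6); cv2.circle(p,(150,150),110,(0,255,0),1)
    for a in range(3):
        an=np.radians(th+120*a); cv2.circle(p,(int(150+65*np.cos(an)),int(150-65*np.sin(an))),20,(0,255,0),1)
    return p
E
python3 - <<'E'
from h import *
st(); im,d,K,W=shot('wrist'); c=np.array([.444,-.300]); P=cloud(d,K,W)
m=np.hypot(P[...,0]-.444,P[...,1]+.3)<.012
print('top z',np.nanmedian(P[m][P[m][:,2]>.1],0).round(4))
b=fitholes(im,K,W,c,.138,46.5); print(b)
c2=c+np.array(b[2:])/1000
cv2.imwrite('pics/f7.png',np.hstack([ov(im,K,W,c,.138,46.5),ov(im,K,W,c2,.138,b[1])]))
E
```

```text
t 17.3 pos [ 446.7 -302.1  138.3] x [ 0.008 -0.006 -1.   ] yaw_y -63.0 yaw_z -153.0 q [-37.   5. 114.   0.  60.  26.] F [ 0.8 -0.8  2.7] w 40.4
top z [ 0.4463 -0.2986  0.1436]
(np.float32(46.745987), np.float64(55.5), np.float64(0.0), np.float64(-2.5))
```

View pics/f7.png

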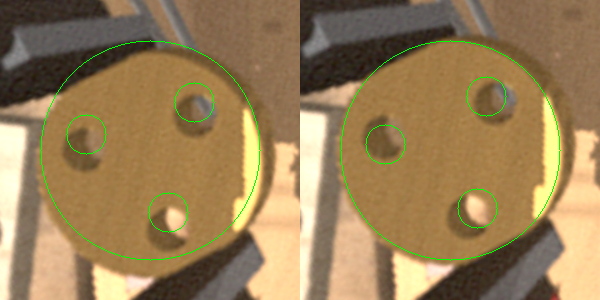

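step_arm:
  increments:
    - [1,35,37,5,0,0,-10]
    - [1,75,78,5,0,0,-20]
    - [1,115,120,5,0,0,-30]
    - [1,150,157,5,0,0,-40]
    - [1,168,177,5,0,0,-47]

```text
t: 17.95
eef_pos: [0.6128, -0.1205, 0.1348]
tool_rot: [-0.807, 1.57, 1.982]
contact_force: [-0.4, -0.2, -0.7]
width: 0.0409
```

step_arm:
  increments:
    - [1,6,6,0,0,0,-3.5]
    - [1,6,6,0,0,0,-3.5]
    - [1,6,6,0,0,0,-3.5]
    - [1,6,6,0,0,0,-3.5]
    - [1,6,6,0,0,0,-3.5]

```text
t: 18.58
eef_pos: [0.6173, -0.1174, 0.1354]
tool_rot: [3.031, 1.571, -0.522]
contact_force: [0.0, 0.0, 0.0]
width: 0.0408
```

Run:
```python
from h import *
st(); im,d,K,W=shot('wrist'); c=np.array([.618,-.117]); P=cloud(d,K,W)
m=np.hypot(P[...,0]-.618,P[...,1]+.117)<.012
print('top z',np.nanmedian(P[m][P[m][:,2]>.1],0).round(4)); st()
b=fitholes(im,K,W,c,.143,-4); print(b)
b2=fitholes(im,K,W,c,.141,-4); print(b2)
c2=c+np.array(b[2:])/1000
cv2.imwrite('pics/f8.png',np.hstack([ov(im,K,W,c,.143,-4),ov(im,K,W,c2,.143,b[1])]))
```

```text
t 18.6 pos [ 617.3 -117.4  135.4] x [ 0. -0. -1.] yaw_y -113.6 yaw_z 156.4 q [-13.  14. 103.  -0.  62. 101.] F [0. 0. 0.] w 40.8
top z [ 0.6262 -0.1199  0.2116]
t 18.6 pos [ 617.4 -117.3  135.4] x [ 0. -0. -1.] yaw_y -113.6 yaw_z 156.4 q [-13.  14. 103.   0.  62. 101.] F [-0.8  0.3  0.1] w 40.6
(np.float32(42.76699), np.float64(-4.0), np.float64(0.0), np.float64(0.5))
(np.float32(43.578842), np.float64(-4.0), np.float64(-1.5), np.float64(0.5))
```

View pics/f8.png

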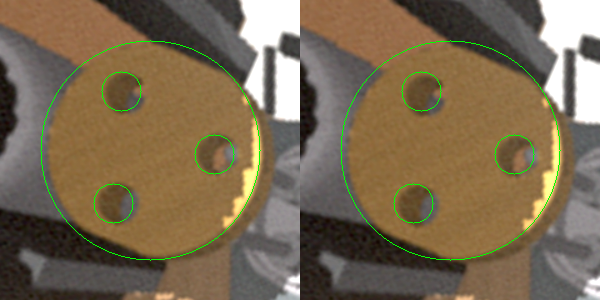

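The held disc has its holes exactly over the drawn circles: centre (618,-117), angle -4°. I'll lower it.

step_arm:
  increments:
    - [1,0,0,-20,0,0,0]
    - [1,0,0,-32,0,0,0]
    - [1,0,0,-40,0,0,0]
    - [1,0,0,-46,0,0,0]
    - [1,0,0,-50,0,0,0]

```text
t: 19.25
eef_pos: [0.6181, -0.117, 0.0851]
tool_rot: [-3.1, 1.57, -0.369]
contact_force: [1.8, -1.0, 0.9]
width: 0.0405
```

step_arm:
  increments:
    - [1,0,0,-8,0,0,0]
    - [1,0,0,-16,0,0,0]
    - [1,0,0,-24,0,0,0]
    - [1,0,0,-30,0,0,0]
    - [1,0,0,-31,0,0,0]

```text
t: 19.88
eef_pos: [0.618, -0.117, 0.0539]
tool_rot: [3.114, 1.57, -0.438]
contact_force: [3.0, -2.4, 0.4]
width: 0.0406
```

Run:
```python
from h import *
st()
```

```text
t 19.9 pos [ 618.  -117.    53.9] x [ 0.001 -0.    -1.   ] yaw_y -113.5 yaw_z 156.5 q [-13.  19. 106.  -0.  54. 101.] F [ 3.  -2.4  0.4] w 40.6
```

step_arm:
  increments:
    - [-0.4,0,0,0,0,0,0]
    - [-0.4,0,0,0,0,0,0]
    - [-0.4,0,0,1,0,0,0]
    - [-0.4,0,0,30,0,0,0]
    - [-0.4,0,0,81,0,0,0]

```text
t: 20.5
eef_pos: [0.615, -0.1161, 0.1332]
tool_rot: [0.16, 1.564, 2.891]
contact_force: [0.3, -1.0, -0.1]
width: 0.0595
```

step_arm:
  increments:
    - [-0.4,-40,-22,0,0,0,0]
    - [-0.4,-80,-44,0,0,0,0]
    - [-0.4,-120,-66,0,0,0,0]
    - [-0.4,-160,-88,0,0,0,0]
    - [-0.4,-169,-94,0,0,0,0]

```text
t: 21.12
eef_pos: [0.4461, -0.2112, 0.135]
tool_rot: [0.034, 1.569, 2.763]
contact_force: [0.9, 0.4, 0.5]
width: 0.0595
```

step_arm:
  increments:
    - [-0.4,0,0,0,0,0,0]
    - [-0.4,0,0,0,0,0,0]
    - [-0.4,0,0,0,0,0,0]
    - [-0.4,0,0,0,0,0,0]
    - [-0.4,0,0,0,0,0,0]

```text
t: 21.75
eef_pos: [0.4489, -0.2106, 0.1352]
tool_rot: [-0.271, 1.571, 2.46]
contact_force: [-0.5, -0.7, 0.7]
width: 0.0594
```

Run:
```python
from h import *
st(); im,d,K,W=shot('wrist'); np.savez('pics/w9.npz',im=im,d=d,K=K,W=W)
pan=[]
for n,c,z,g in (('d1',(.449,-.211),.008,0),('d3',(.5828,-.3301),.008,0),('d4',(.4848,-.4178),.008,0),('w',(.567,-.2774),.014,1),('pot',(.618,-.117),.060,0)):
    f=fit(im,K,W,c,z,grey=g); print(n,f); pan.append(ov(im,K,W,f[0]/1000,z,f[1]))
pan.append(cv2.resize(im,(300,300)))
cv2.imwrite('pics/f9.png',cv2.resize(np.vstack([np.hstack(pan[:3]),np.hstack(pan[3:])]),(800,533)))
```

```text
t 21.8 pos [ 448.9 -210.6  135.2] x [-0.  0. -1.] yaw_y -113.5 yaw_z 156.5 q [-28.   0. 119.   0.  60.  85.] F [-0.5 -0.7  0.7] w 59.4
d1 (array([ 449.5, -210. ]), 8, 0.34)
d3 (array([ 573. , -326.4]), 45, 0.32)
d4 (array([ 485., -418.]), -45, 0.814)
w (array([ 566.8, -277.4]), -6, 0.765)
pot (array([ 617.8, -117. ]), -3, 0.725)
```

View pics/f9.png

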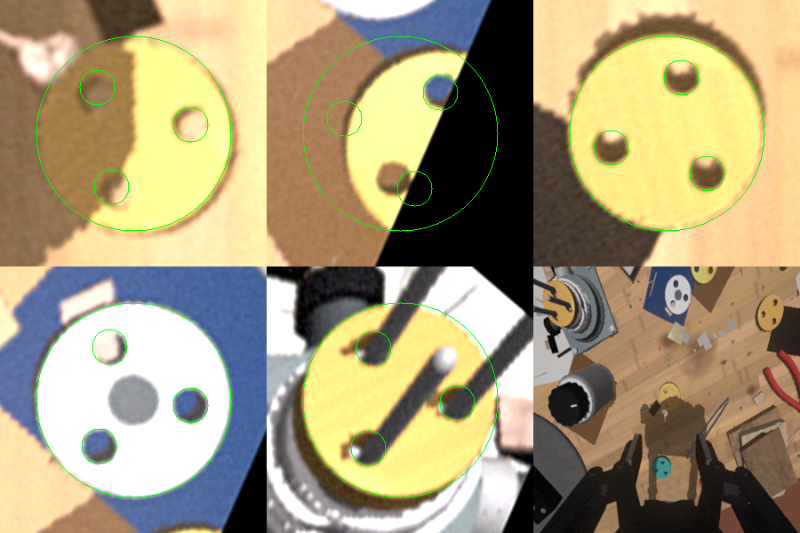

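Disc 2 sits flat on the posts at (617.8,-117), angle -3°. Disc 4 and the weight are unchanged. Disc 1 lies half in the gripper's shadow with its holes at about 9°, so I'll check its angle in the hand.

step_arm:
  increments:
    - [-0.4,0,0,-40,0,0,0]
    - [-0.4,0,0,-80,0,0,0]
    - [-0.4,0,0,-115,0,0,0]
    - [-0.4,0,0,-130,0,0,0]
    - [-0.4,0,0,-134,0,0,0]

```text
t: 22.42
eef_pos: [0.4483, -0.2106, 0.0007]
tool_rot: [-0.081, 1.569, 2.65]
contact_force: [0.3, -1.1, 0.8]
width: 0.0598
```

step_arm:
  increments:
    - [1,0,0,0,0,0,0]
    - [1,0,0,0,0,0,0]
    - [1,0,0,0,0,0,0]
    - [1,0,0,0,0,0,0]
    - [1,0,0,0,0,0,0]

```text
t: 23.05
eef_pos: [0.4499, -0.2115, 0.0027]
tool_rot: [3.062, 1.568, -0.49]
contact_force: [-0.4, 0.4, 6.6]
width: 0.0402
```

step_arm:
  increments:
    - [1,0,0,10,0,0,0]
    - [1,0,0,40,0,0,0]
    - [1,0,0,80,0,0,0]
    - [1,0,0,110,0,0,0]
    - [1,0,0,134,0,0,-4]

```text
t: 23.68
eef_pos: [0.4487, -0.2109, 0.1371]
tool_rot: [-3.12, 1.57, -0.461]
contact_force: [-0.2, -1.1, -0.7]
width: 0.0403
```

step_arm:
  increments:
    - [1,40,22,0,0,0,-3]
    - [1,80,44,0,0,0,-6]
    - [1,120,66,0,0,0,-9]
    - [1,160,88,0,0,0,-9]
    - [1,169.5,94,0,0,0,-9]

```text
t: 24.3
eef_pos: [0.6199, -0.1153, 0.1355]
tool_rot: [-2.224, 1.57, 0.282]
contact_force: [-1.0, 0.1, -0.8]
width: 0.0403
```

step_arm:
  increments:
    - [1,0,0,0,0,0,0]
    - [1,0,0,0,0,0,0]
    - [1,0,0,0,0,0,0]
    - [1,0,0,0,0,0,0]
    - [1,0,0,0,0,0,0]

```text
t: 24.92
eef_pos: [0.6178, -0.1172, 0.1354]
tool_rot: [-2.76, 1.571, -0.256]
contact_force: [0.1, -0.2, -0.7]
width: 0.0404
```

Run:
```python
from h import *
s=st(); im,d,K,W=shot('wrist'); c=np.array([.6185,-.117]); c0=np.array(s['eef_pos'][:2])
for z in (.142,.143): b=fitholes(im,K,W,c,z,-4); print(b)
cv2.imwrite('pics/f10.png',np.hstack([ov(im,K,W,c,.1425,-4),ov(im,K,W,c+np.array(b[2:])/1000,.1425,b[1])]))
```

```text
t 24.9 pos [ 617.8 -117.2  135.4] x [ 0. -0. -1.] yaw_y -126.6 yaw_z 143.4 q [-13.  14. 103.  -0.  62. 114.] F [ 0.1 -0.2 -0.7] w 40.4
(np.float32(33.781662), np.float64(2.0), np.float64(-1.0), np.float64(1.0))
(np.float32(32.61778), np.float64(2.0), np.float64(-0.5), np.float64(0.5))
```

View pics/f10.png

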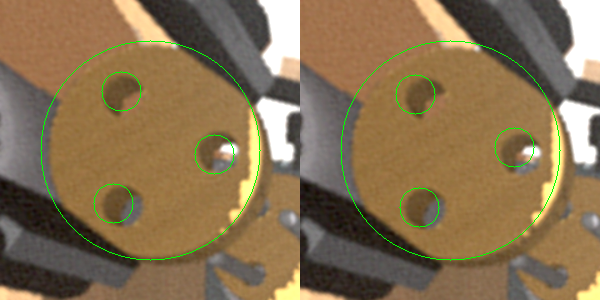

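In the hand the holes sit at (122,95), (218,151) and (122,207), so the angle is 0° and it needs 4° more clockwise. The centre is within 1 mm.

step_arm:
  increments:
    - [1,0,0,-10,0,0,-4]
    - [1,0,0,-25,0,0,-4]
    - [1,0,0,-37,0,0,-4]
    - [1,0,0,-45,0,0,-4]
    - [1,0,0,-50,0,0,-4]

```text
t: 25.6
eef_pos: [0.6184, -0.1169, 0.0849]
tool_rot: [-3.096, 1.571, -0.661]
contact_force: [2.4, -0.4, 0.6]
width: 0.0405
```

step_arm:
  increments:
    - [1,0,0,-6,0,0,0]
    - [1,0,0,-12,0,0,0]
    - [1,0,0,-18,0,0,0]
    - [1,0,0,-22,0,0,0]
    - [1,0,0,-23,0,0,0]

```text
t: 26.22
eef_pos: [0.6184, -0.1169, 0.0627]
tool_rot: [-2.778, 1.57, -0.344]
contact_force: [-1.0, -0.3, 5.5]
width: 0.0403
```

Run:
```python
from h import *
st()
```

```text
t 26.2 pos [ 618.4 -116.9   62.7] x [ 0. -0. -1.] yaw_y -130.5 yaw_z 139.5 q [-13.  19. 106.  -0.  55. 118.] F [-1.  -0.3  5.5] w 40.3
```

step_arm:
  increments:
    - [-0.4,0,0,0,0,0,0]
    - [-0.4,0,0,0,0,0,0]
    - [-0.4,0,0,1,0,0,0]
    - [-0.4,0,0,30,0,0,0]
    - [-0.4,0,0,73,0,0,0]

```text
t: 26.85
eef_pos: [0.6163, -0.1163, 0.1339]
tool_rot: [0.453, 1.566, 2.887]
contact_force: [0.5, 0.0, 0.4]
width: 0.0596
```

step_arm:
  increments:
    - [-0.4,-7,-45,0,0,0,-7]
    - [-0.4,-15,-95,0,0,0,-14]
    - [-0.4,-25,-145,0,0,0,-21]
    - [-0.4,-30,-190,0,0,0,-28]
    - [-0.4,-35.5,-213,0,0,0,-32.5]

```text
t: 27.48
eef_pos: [0.582, -0.3323, 0.1353]
tool_rot: [3.065, 1.57, -1.356]
contact_force: [-1.2, 0.3, -0.1]
width: 0.0596
```

step_arm:
  increments:
    - [-0.4,0,0,0,0,0,0]
    - [-0.4,0,0,0,0,0,0]
    - [-0.4,0,0,0,0,0,0]
    - [-0.4,0,0,0,0,0,0]
    - [-0.4,0,0,0,0,0,0]

```text
t: 28.1
eef_pos: [0.5829, -0.3291, 0.1354]
tool_rot: [-1.555, 1.571, 0.313]
contact_force: [0.5, -0.2, -0.2]
width: 0.06
```

Run:
```python
from h import *
st(); im,d,K,W=shot('wrist'); np.savez('pics/w11.npz',im=im,d=d,K=K,W=W)
for n,c,z,g in (('d3',(.5828,-.3301),.008,0),('w',(.567,-.2774),.014,1),('pot',(.618,-.117),.068,0),('d4',(.485,-.418),.008,0)):
    try: print(n,fit(im,K,W,c,z,grey=g))
    except Exception as e: print(n,e)
```

```text
t 28.1 pos [ 582.9 -329.1  135.4] x [ 0.  0. -1.] yaw_y -163.0 yaw_z 107.0 q [-32.  19.  98.   0.  63. 131.] F [ 0.5 -0.2 -0.2] w 60.0
d3 (array([ 583.6, -331.1]), -29, 0.503)
w (array([ 568. , -278.2]), -5, 0.451)
pot (array([ 630. , -120.2]), -8, 0.253)
d4 (array([ 485. , -418.2]), -45, 0.76)
```

step_arm:
  increments:
    - [-0.4,0,0,-40,0,0,0]
    - [-0.4,0,0,-80,0,0,0]
    - [-0.4,0,0,-115,0,0,0]
    - [-0.4,0,0,-130,0,0,0]
    - [-0.4,0,0,-134,0,0,0]

```text
t: 28.78
eef_pos: [0.5823, -0.3295, 0.0005]
tool_rot: [0.716, 1.569, 2.583]
contact_force: [-0.1, -0.1, 0.4]
width: 0.0598
```

step_arm:
  increments:
    - [1,0,0,0,0,0,0]
    - [1,0,0,0,0,0,0]
    - [1,0,0,0,0,0,0]
    - [1,0,0,0,0,0,0]
    - [1,0,0,0,0,0,0]

```text
t: 29.4
eef_pos: [0.5839, -0.3306, 0.003]
tool_rot: [-2.418, 1.568, -0.551]
contact_force: [0.3, 0.0, 5.9]
width: 0.0402
```

step_arm:
  increments:
    - [1,0,0,10,0,0,0]
    - [1,0,0,40,0,0,0]
    - [1,0,0,80,0,0,0]
    - [1,0,0,110,0,0,2]
    - [1,0,0,134,0,0,4]

```text
t: 30.02
eef_pos: [0.5827, -0.3299, 0.137]
tool_rot: [-2.527, 1.57, -0.589]
contact_force: [-0.4, -0.9, -0.2]
width: 0.0402
```

step_arm:
  increments:
    - [1,7,45,0,0,0,5]
    - [1,15,95,0,0,0,10]
    - [1,25,145,0,0,0,15]
    - [1,30,190,0,0,0,20]
    - [1,35.5,213,0,0,0,20]

```text
t: 30.65
eef_pos: [0.6175, -0.1142, 0.1352]
tool_rot: [0.309, 1.57, 2.598]
contact_force: [0.0, -0.1, 0.3]
width: 0.04
```

step_arm:
  increments:
    - [1,0,0,0,0,0,0]
    - [1,0,0,0,0,0,0]
    - [1,0,0,0,0,0,0]
    - [1,0,0,0,0,0,0]
    - [1,0,0,0,0,0,0]

```text
t: 31.28
eef_pos: [0.618, -0.1175, 0.1352]
tool_rot: [0.714, 1.571, 2.999]
contact_force: [0.2, -0.5, -0.6]
width: 0.0402
```

Run:
```python
from h import *
s=st(); im,d,K,W=shot('wrist'); c=np.array([.6185,-.117])
for z in (.142,.143): b=fitholes(im,K,W,c,z,-4); print(b)
cv2.imwrite('pics/f12.png',np.hstack([ov(im,K,W,c,.1425,-4),ov(im,K,W,c+np.array(b[2:])/1000,.1425,b[1])]))
```

```text
t 31.3 pos [ 618.  -117.5  135.2] x [-0.  0. -1.] yaw_y -139.1 yaw_z 130.9 q [-13.  14. 103.  -0.  62. 126.] F [ 0.2 -0.5 -0.6] w 40.2
(np.float32(60.015762), np.float64(-3.0), np.float64(4.0), np.float64(-4.0))
(np.float32(56.198025), np.float64(-4.0), np.float64(4.0), np.float64(-4.0))
```

View pics/f12.png

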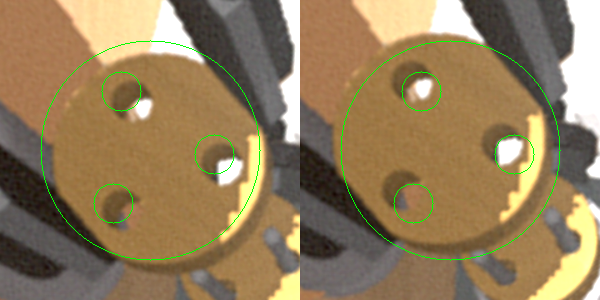

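The held disc appears offset by about (+1.1,-1.5) mm and 2° clockwise: its holes are at (128,99), (220,166) and (119,208) against the circles. I'll correct that while lowering to 70 mm.

step_arm:
  increments:
    - [1,-0.8,1.2,-10,0,0,2]
    - [1,-0.8,1.2,-25,0,0,2]
    - [1,-0.8,1.2,-37,0,0,2]
    - [1,-0.8,1.2,-45,0,0,2]
    - [1,-0.8,1.2,-50,0,0,2]

```text
t: 31.95
eef_pos: [0.6177, -0.1161, 0.0849]
tool_rot: [3.077, 1.57, -0.886]
contact_force: [1.8, -2.3, 0.6]
width: 0.04
```

step_arm:
  increments:
    - [1,0,0,-4,0,0,0]
    - [1,0,0,-8,0,0,0]
    - [1,0,0,-12,0,0,0]
    - [1,0,0,-15,0,0,0]
    - [1,0,0,-15,0,0,0]

```text
t: 32.58
eef_pos: [0.6178, -0.1159, 0.071]
tool_rot: [-2.773, 1.57, -0.452]
contact_force: [1.3, -3.8, 4.9]
width: 0.0404
```

Run:
```python
from h import *
st()
```

```text
t 32.6 pos [ 617.8 -115.9   71. ] x [ 0.001 -0.001 -1.   ] yaw_y -137.0 yaw_z 133.0 q [-13.  18. 106.  -0.  56. 124.] F [ 1.3 -3.8  4.9] w 40.4
```

step_arm:
  increments:
    - [-0.4,0,0,0,0,0,0]
    - [-0.4,0,0,0,0,0,0]
    - [-0.4,0,0,1,0,0,0]
    - [-0.4,0,0,30,0,0,5]
    - [-0.4,0,0,65,0,0,15]

```text
t: 33.2
eef_pos: [0.6159, -0.115, 0.1344]
tool_rot: [0.237, 1.567, 2.825]
contact_force: [1.0, 0.4, 0.2]
width: 0.0595
```

step_arm:
  increments:
    - [-0.4,-22,-50,0,0,0,10]
    - [-0.4,-44,-100,0,0,0,20]
    - [-0.4,-66,-150,0,0,0,30]
    - [-0.4,-88,-200,0,0,0,40]
    - [-0.4,-110,-250,0,0,0,50]

```text
t: 33.83
eef_pos: [0.5064, -0.3667, 0.1352]
tool_rot: [-1.811, 1.57, 1.65]
contact_force: [0.7, -0.1, 1.3]
width: 0.0601
```

step_arm:
  increments:
    - [-0.4,-12,-27,0,0,0,10]
    - [-0.4,-20,-46,0,0,0,20]
    - [-0.4,-22.7,-52,0,0,0,30]
    - [-0.4,-22.7,-52,0,0,0,31]
    - [-0.4,-22.7,-52,0,0,0,31]

```text
t: 34.45
eef_pos: [0.4847, -0.417, 0.1351]
tool_rot: [-2.059, 1.57, 1.935]
contact_force: [-0.3, 0.2, 0.4]
width: 0.0598
```

Run:
```python
from h import *
st(); im,d,K,W=shot('wrist'); np.savez('pics/w13.npz',im=im,d=d,K=K,W=W); cv2.imwrite('pics/w13.png',im)
for n,c,z,g in (('w',(.567,-.2774),.014,1),('pot',(.618,-.117),.076,0),('d4',(.485,-.418),.008,0)):
    try: print(n,fit(im,K,W,c,z,grey=g))
    except Exception as e: print(n,e)
```

```text
t 34.5 pos [ 484.7 -417.   135.1] x [-0.     0.001 -1.   ] yaw_y -41.2 yaw_z -131.2 q [-43.  16. 102.   0.  63.  -2.] F [-0.3  0.2  0.4] w 59.8
w (array([ 557.2, -288.9]), 47, 0.475)
pot (array([ 606., -105.]), -60, 0.0)
d4 (array([ 485. , -418.8]), -44, 0.411)
```

View pics/w13.png

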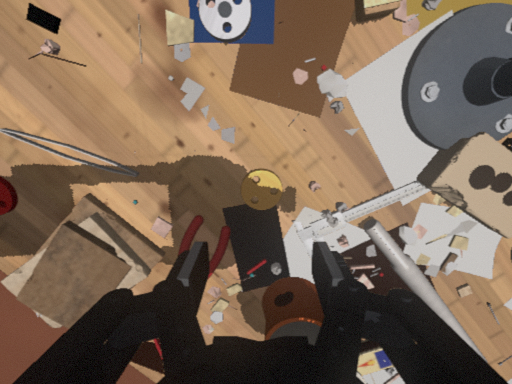

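Disc 4 is at (263,190), half in shadow. The pliers' handles are at (197,218) and (228,235) and the cup is at (290,305), all clear of the fingers' line. I'll descend.

step_arm:
  increments:
    - [-0.4,0,0,-40,0,0,0]
    - [-0.4,0,0,-80,0,0,0]
    - [-0.4,0,0,-115,0,0,0]
    - [-0.4,0,0,-130,0,0,0]
    - [-0.4,0,0,-134,0,0,0]

```text
t: 35.12
eef_pos: [0.4845, -0.4169, 0.0006]
tool_rot: [-1.639, 1.569, 2.357]
contact_force: [-0.5, 0.2, 1.4]
width: 0.0598
```

step_arm:
  increments:
    - [1,0,0,0,0,0,0]
    - [1,0,0,0,0,0,0]
    - [1,0,0,0,0,0,0]
    - [1,0,0,0,0,0,0]
    - [1,0,0,0,0,0,0]

```text
t: 35.75
eef_pos: [0.4857, -0.4187, 0.003]
tool_rot: [1.567, 1.568, -0.72]
contact_force: [0.8, -0.4, 5.9]
width: 0.0404
```

step_arm:
  increments:
    - [1,0,0,10,0,0,0]
    - [1,0,0,40,0,0,0]
    - [1,0,0,80,0,0,0]
    - [1,0,0,110,0,0,0]
    - [1,0,0,134,0,0,1]

```text
t: 36.38
eef_pos: [0.4846, -0.4177, 0.1371]
tool_rot: [1.452, 1.57, -0.817]
contact_force: [-0.3, -0.3, -0.9]
width: 0.0401
```

step_arm:
  increments:
    - [1,22,50,0,0,0,8]
    - [1,44,100,0,0,0,16]
    - [1,66,150,0,0,0,24]
    - [1,88,200,0,0,0,32]
    - [1,110,250,0,0,0,40]

```text
t: 37.0
eef_pos: [0.5947, -0.1659, 0.1354]
tool_rot: [-1.579, 1.57, 3.137]
contact_force: [0.4, -0.4, -0.6]
width: 0.0404
```

step_arm:
  increments:
    - [1,15,35,0,0,0,0]
    - [1,23.5,51,0,0,0,0]
    - [1,23.5,51,0,0,0,0]
    - [1,23.5,51,0,0,0,0]
    - [1,23.5,51,0,0,0,0]

```text
t: 37.62
eef_pos: [0.6176, -0.1181, 0.1352]
tool_rot: [-0.999, 1.57, -2.572]
contact_force: [-0.7, -0.1, 0.4]
width: 0.04
```

Run:
```python
from h import *
s=st(); im,d,K,W=shot('wrist'); c=np.array([.6185,-.117])
for z in (.142,.143): b=fitholes(im,K,W,c,z,-4); print(b)
cv2.imwrite('pics/f14.png',np.hstack([ov(im,K,W,c,.1425,-4),ov(im,K,W,c+np.array(b[2:])/1000,.1425,b[1])]))
```

```text
t 37.6 pos [ 617.6 -118.1  135.2] x [-0. -0. -1.] yaw_y -0.1 yaw_z -90.1 q [-13.  14. 103.  -0.  62. -13.] F [-0.7 -0.1  0.4] w 40.0
(np.float32(59.423344), np.float64(0.0), np.float64(-1.0), np.float64(3.5))
(np.float32(57.22412), np.float64(-1.0), np.float64(-1.0), np.float64(4.0))
```

View pics/f14.png

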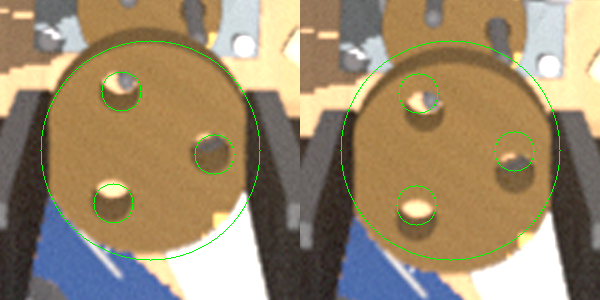

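Disc 4's holes lie on the drawn circles. I'll lower it to about 78 mm.

step_arm:
  increments:
    - [1,0,0,-10,0,0,0]
    - [1,0,0,-25,0,0,0]
    - [1,0,0,-37,0,0,0]
    - [1,0,0,-45,0,0,0]
    - [1,0,0,-50,0,0,0]

```text
t: 38.3
eef_pos: [0.6177, -0.1164, 0.0842]
tool_rot: [-1.822, 1.569, 2.89]
contact_force: [0.9, 0.2, -1.1]
width: 0.0398
```

step_arm:
  increments:
    - [1,0,0,-2,0,0,0]
    - [1,0,0,-4,0,0,0]
    - [1,0,0,-6,0,0,0]
    - [1,0,0,-7,0,0,0]
    - [1,0,0,-7,0,0,0]

```text
t: 38.92
eef_pos: [0.6183, -0.1166, 0.0789]
tool_rot: [1.362, 1.57, -0.209]
contact_force: [-0.8, 0.4, 3.6]
width: 0.0402
```

Run:
```python
from h import *
st()
```

```text
t 38.9 pos [ 618.3 -116.6   78.9] x [ 0.001 -0.    -1.   ] yaw_y -0.0 yaw_z -90.0 q [-13.  18. 106.   0.  57. -13.] F [-0.8  0.4  3.6] w 40.2
```

step_arm:
  increments:
    - [-0.4,0,0,0,0,0,0]
    - [-0.4,0,0,0,0,0,0]
    - [-0.4,0,0,1,0,0,0]
    - [-0.4,0,0,30,0,0,0]
    - [-0.4,0,0,62,0,0,0]

```text
t: 39.55
eef_pos: [0.6173, -0.1165, 0.1399]
tool_rot: [-1.776, 1.569, 2.936]
contact_force: [1.2, 0.6, 0.1]
width: 0.0596
```

step_arm:
  increments:
    - [-0.4,-12,-37,0,0,0,-5]
    - [-0.4,-24,-74,0,0,0,-10]
    - [-0.4,-36,-111,0,0,0,-15]
    - [-0.4,-48,-148,0,0,0,-20]
    - [-0.4,-51.5,-160.5,0,0,0,-24]

```text
t: 40.17
eef_pos: [0.5658, -0.2793, 0.1403]
tool_rot: [0.419, 1.57, -1.576]
contact_force: [-0.1, 0.2, 1.3]
width: 0.0602
```

step_arm:
  increments:
    - [-0.4,0,0,0,0,0,0]
    - [-0.4,0,0,0,0,0,0]
    - [-0.4,0,0,0,0,0,0]
    - [-0.4,0,0,0,0,0,0]
    - [-0.4,0,0,0,0,0,0]

```text
t: 40.8
eef_pos: [0.5668, -0.2767, 0.1403]
tool_rot: [-2.248, 1.571, 2.045]
contact_force: [-0.1, 0.2, 0.3]
width: 0.06
```

Run:
```python
from h import *
st(); im,d,K,W=shot('wrist'); np.savez('pics/w15.npz',im=im,d=d,K=K,W=W); cv2.imwrite('pics/w15.png',im)
pan=[]
for n,c,z,g in (('w',(.567,-.2774),.014,1),('pot',(.618,-.117),.084,0)):
    f=fit(im,K,W,c,z,grey=g); print(n,f); pan.append(ov(im,K,W,f[0]/1000,z,f[1]))
cv2.imwrite('pics/f15.png',np.hstack(pan))
```

```text
t 40.8 pos [ 566.8 -276.7  140.3] x [-0.  0. -1.] yaw_y -24.0 yaw_z -114.0 q [-28.  14. 103.   0.  63.  -4.] F [-0.1  0.2  0.3] w 60.0
w (array([ 572. , -267.4]), -54, 0.384)
pot (array([ 616.5, -105. ]), -60, 0.0)
```

View pics/f15.png

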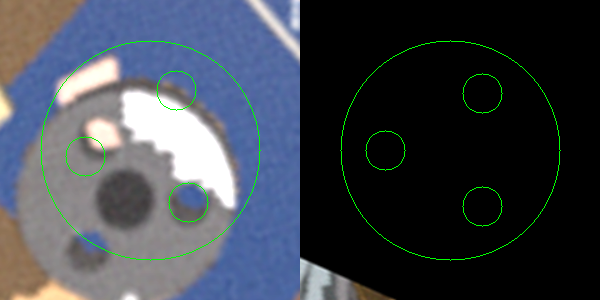

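The weight is where it was, centre (567,-277.4). The fit failed on shadow, but the picture shows its middle at (125,200).

step_arm:
  increments:
    - [-0.4,0,0,-40,0,0,0]
    - [-0.4,0,0,-80,0,0,0]
    - [-0.4,0,0,-115,0,0,0]
    - [-0.4,0,0,-131,0,0,0]
    - [-0.4,0,0,-136,0,0,0]

```text
t: 41.48
eef_pos: [0.5663, -0.2769, 0.0035]
tool_rot: [-1.663, 1.569, 2.63]
contact_force: [-0.2, 0.3, 0.0]
width: 0.0597
```

step_arm:
  increments:
    - [1,0,0,0,0,0,0]
    - [1,0,0,0,0,0,0]
    - [1,0,0,0,0,0,0]
    - [1,0,0,0,0,0,0]
    - [1,0,0,0,0,0,0]

```text
t: 42.1
eef_pos: [0.5677, -0.2777, 0.0057]
tool_rot: [1.522, 1.568, -0.468]
contact_force: [-0.4, 1.1, 5.8]
width: 0.041
```

step_arm:
  increments:
    - [1,0,0,10,0,0,0]
    - [1,0,0,40,0,0,0]
    - [1,0,0,80,0,0,0]
    - [1,0,0,110,0,0,0]
    - [1,0,0,136,0,0,2]

```text
t: 42.72
eef_pos: [0.5663, -0.277, 0.1415]
tool_rot: [-1.366, 1.571, 2.963]
contact_force: [0.1, -0.1, -0.8]
width: 0.041
```

step_arm:
  increments:
    - [1,12,37,0,0,0,0]
    - [1,24,74,0,0,0,0]
    - [1,36,111,0,0,0,0]
    - [1,46,142,0,0,0,0]
    - [1,51.5,160.5,0,0,0,0]

```text
t: 43.35
eef_pos: [0.6179, -0.115, 0.14]
tool_rot: [-1.397, 1.57, 2.932]
contact_force: [0.9, -0.9, -2.3]
width: 0.0408
```

step_arm:
  increments:
    - [1,0,0,0,0,0,0]
    - [1,0,0,0,0,0,0]
    - [1,0,0,0,0,0,0]
    - [1,0,0,0,0,0,0]
    - [1,0,0,0,0,0,0]

```text
t: 43.98
eef_pos: [0.618, -0.1172, 0.1403]
tool_rot: [0.363, 1.571, -1.593]
contact_force: [-0.3, 0.1, -2.0]
width: 0.0408
```

Run:
```python
from h import *
s=st(); im,d,K,W=shot('wrist'); c=np.array([.6185,-.117])
cv2.imwrite('pics/f16.png',np.hstack([ov(im,K,W,c,.150,-4),cv2.resize(im[100:340],(600,300))]))
```

```text
t 44.0 pos [ 618.  -117.2  140.3] x [-0. -0. -1.] yaw_y -22.1 yaw_z -112.1 q [-13.  14. 103.  -0.  63.   9.] F [-0.3  0.1 -2. ] w 40.8
```

View pics/f16.png

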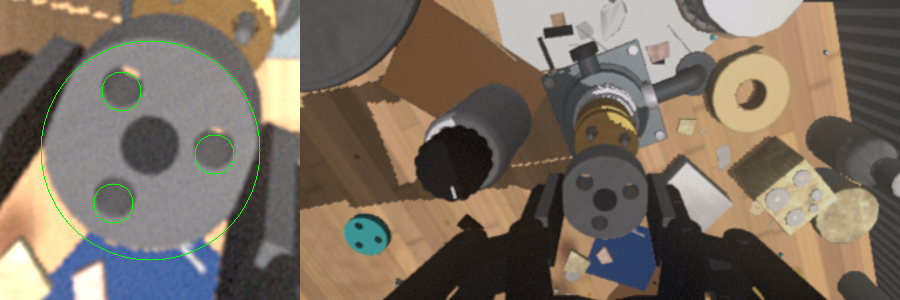

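The weight's holes lie on the circles at -4°, with its centre within 1 mm. I'll lower it to about 89 mm.

step_arm:
  increments:
    - [1,0,0,-15,0,0,0]
    - [1,0,0,-28,0,0,0]
    - [1,0,0,-36,0,0,0]
    - [1,0,0,-42,0,0,0]
    - [1,0,0,-45,0,0,0]

```text
t: 44.65
eef_pos: [0.618, -0.1166, 0.0948]
tool_rot: [-1.453, 1.57, 2.875]
contact_force: [-0.1, 0.3, -1.8]
width: 0.0411
```

step_arm:
  increments:
    - [1,0,0,-2,0,0,0]
    - [1,0,0,-4,0,0,0]
    - [1,0,0,-6,0,0,0]
    - [1,0,0,-7,0,0,0]
    - [1,0,0,-7,0,0,0]

```text
t: 45.28
eef_pos: [0.6184, -0.1166, 0.0896]
tool_rot: [1.791, 1.57, -0.164]
contact_force: [-3.1, 0.7, 4.9]
width: 0.0407
```

Run:
```python
from h import *
st()
```

```text
t 45.3 pos [ 618.4 -116.6   89.6] x [ 0.001 -0.    -1.   ] yaw_y -22.0 yaw_z -112.0 q [-13.  17. 105.   0.  58.   9.] F [-3.1  0.7  4.9] w 40.7
```

step_arm:
  increments:
    - [-0.4,0,0,0,0,0,0]
    - [-0.4,0,0,0,0,0,0]
    - [-0.4,0,0,1,0,0,0]
    - [-0.4,0,0,30,0,0,5]
    - [-1,0,0,72,0,0,15]

```text
t: 45.9
eef_pos: [0.6166, -0.1163, 0.1589]
tool_rot: [-1.68, 1.566, 2.915]
contact_force: [0.8, -0.2, 0.6]
width: 0.076
```

step_arm:
  increments:
    - [-1,-20,5,0,0,0,10.5]
    - [-1,-40,10,0,0,0,21]
    - [-1,-60,15,0,0,0,31.5]
    - [-1,-80,20,0,0,0,42]
    - [-1,-97.5,26,0,0,0,52.5]

```text
t: 46.52
eef_pos: [0.5198, -0.0905, 0.1602]
tool_rot: [-1.895, 1.571, -2.666]
contact_force: [0.5, 0.5, 0.1]
width: 0.0856
```

step_arm:
  increments:
    - [-1,0,0,0,0,0,10.5]
    - [-1,0,0,0,0,0,21]
    - [-1,0,0,0,0,0,31.5]
    - [-1,0,0,0,0,0,42]
    - [-1,0,0,0,0,0,52.5]

```text
t: 47.15
eef_pos: [0.5206, -0.0906, 0.1603]
tool_rot: [-0.605, 1.571, -0.46]
contact_force: [-0.2, 0.2, -0.2]
width: 0.0853
```

step_arm:
  increments:
    - [-1,0,0,0,0,0,10]
    - [-1,0,0,0,0,0,20]
    - [-1,0,0,0,0,0,20]
    - [-1,0,0,0,0,0,20]
    - [-1,0,0,0,0,0,20]

```text
t: 47.78
eef_pos: [0.5206, -0.0906, 0.1603]
tool_rot: [-0.992, 1.571, -0.505]
contact_force: [0.5, -0.3, 0.2]
width: 0.0852
```

Run:
```python
from h import *
st(); im,d,K,W=shot('wrist'); np.savez('pics/w17.npz',im=im,d=d,K=K,W=W); cv2.imwrite('pics/w17.png',im)
P=cloud(d,K,W)
with np.errstate(all='ignore'):
  m=(np.hypot(P[...,0]-.521,P[...,1]+.091)<.04)&(P[...,2]>.092)&(P[...,2]<.11)
q=P[m];print(len(q),cv2.minEnclosingCircle((q[:,:2]*1000).astype(np.float32)),np.median(q[:,2]))
im,d,K,W=shot('side'); P=cloud(d,K,W)
c=im[150:270,240:400]; c=cv2.resize(c,(640,480),interpolation=cv2.INTER_CUBIC); cv2.imwrite('pics/c17.png',c)
```

```text
t 47.8 pos [520.6 -90.6 160.3] x [ 0. -0. -1.] yaw_y 117.9 yaw_z 27.9 q [ -13.    3.  114.   -0.   63. -130.] F [ 0.5 -0.3  0.2] w 85.2
2154 ((521.3976440429688, -89.15931701660156), 22.027929306030273) 0.10085949919141049
```

View pics/c17.png

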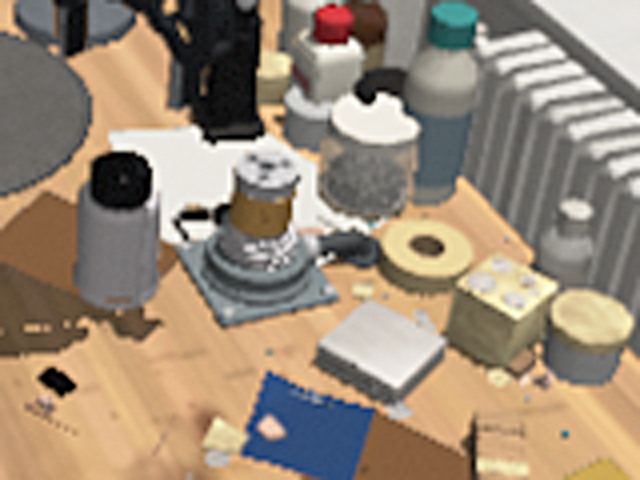

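The side view shows the pile straight on the posts with the weight on top at (265,170), the cap standing at (120,230), and the bystanders in place. Now I'll fetch the cap.

step_arm:
  increments:
    - [-1,0,1,-25,0,0,0]
    - [-1,0,1,-50,0,0,0]
    - [-1,0,1,-68,0,0,0]
    - [-1,0,1,-75,0,0,0]
    - [-1,0,1,-75,0,0,0]

```text
t: 48.5
eef_pos: [0.5205, -0.0896, 0.085]
tool_rot: [2.448, 1.57, 2.936]
contact_force: [-1.0, -0.1, 0.7]
width: 0.0852
```

step_arm:
  increments:
    - [1,0,0,0,0,0,0]
    - [1,0,0,0,0,0,0]
    - [1,0,0,0,0,0,0]
    - [1,0,0,0,0,0,0]
    - [1,0,0,0,0,0,0]

```text
t: 49.12
eef_pos: [0.5214, -0.0897, 0.0866]
tool_rot: [-0.662, 1.569, -0.174]
contact_force: [-0.9, 1.2, 4.7]
width: 0.0415
```

step_arm:
  increments:
    - [1,0,0,10,0,0,0]
    - [1,0,0,40,0,0,0]
    - [1,0,0,80,0,0,0]
    - [1,0,0,110,0,0,0]
    - [1,0,0,130,0,0,0]

```text
t: 49.75
eef_pos: [0.521, -0.0898, 0.2173]
tool_rot: [-0.748, 1.569, -0.26]
contact_force: [0.1, 0.1, -1.8]
width: 0.0417
```

step_arm:
  increments:
    - [1,25,-7,0,0,0,0]
    - [1,50,-14,0,0,0,0]
    - [1,75,-20,0,0,0,0]
    - [1,92,-26,0,0,0,0]
    - [1,97.5,-27,0,0,0,0]

```text
t: 50.38
eef_pos: [0.6185, -0.1169, 0.2149]
tool_rot: [2.538, 1.57, 3.026]
contact_force: [-0.6, 0.0, -1.6]
width: 0.0417
```

step_arm:
  increments:
    - [1,0,0,0,0,0,0]
    - [1,0,0,0,0,0,0]
    - [1,0,0,0,0,0,0]
    - [1,0,0,0,0,0,0]
    - [1,0,0,0,0,0,0]

```text
t: 51.0
eef_pos: [0.618, -0.1165, 0.2154]
tool_rot: [-0.745, 1.571, -0.257]
contact_force: [-0.1, -0.4, -1.9]
width: 0.0419
```

Run:
```python
from h import *
st(); im,d,K,W=shot('wrist'); P=cloud(d,K,W)
with np.errstate(all='ignore'):
  m=(np.hypot(P[...,0]-.618,P[...,1]+.117)<.024)&(P[...,2]>.215)&(P[...,2]<.24)
q=P[m];print(len(q),cv2.minEnclosingCircle((q[:,:2]*1000).astype(np.float32)),np.percentile(q[:,2],[10,50,90]))
cv2.imwrite('pics/w18.png',im)
```

```text
t 51.0 pos [ 618.  -116.5  215.4] x [ 0. -0. -1.] yaw_y 118.0 yaw_z 28.0 q [ -13.   11.   99.   -0.   70. -131.] F [-0.1 -0.4 -1.9] w 41.9
5145 ((617.9797973632812, -117.01026916503906), 23.93865203857422) [0.22468546 0.22970268 0.23065473]
```

View pics/w18.png

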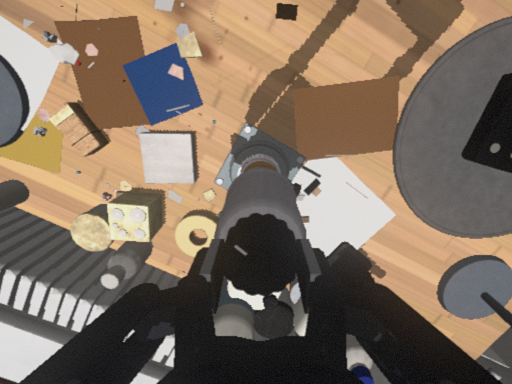

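The cap is held upright over the pot, knob at (258,252) with its mark at (240,248). Lowering it.

step_arm:
  increments:
    - [1,0.5,0,-20,0,0,0]
    - [1,0.5,0,-40,0,0,0]
    - [1,0.5,0,-60,0,0,0]
    - [1,0.5,0,-75,0,0,0]
    - [1,0.5,0,-80,0,0,0]

```text
t: 51.68
eef_pos: [0.6175, -0.1164, 0.133]
tool_rot: [2.432, 1.568, 2.92]
contact_force: [0.4, -0.3, -2.3]
width: 0.0415
```

step_arm:
  increments:
    - [1,0,0,-2,0,0,0]
    - [1,0,0,-4,0,0,0]
    - [1,0,0,-6,0,0,0]
    - [1,0,0,-8,0,0,0]
    - [1,0,0,-8,0,0,0]

```text
t: 52.3
eef_pos: [0.6187, -0.1168, 0.1274]
tool_rot: [-1.214, 1.57, -0.725]
contact_force: [0.9, 0.4, -1.6]
width: 0.0413
```

Run:
```python
from h import *
st()
```

```text
t 52.3 pos [ 618.7 -116.8  127.4] x [ 0. -0. -1.] yaw_y 118.0 yaw_z 28.0 q [ -13.   15.  104.   -0.   61. -131.] F [ 0.9  0.4 -1.6] w 41.3
```

step_arm:
  increments:
    - [1,0,0,-1,0,0,0]
    - [1,0,0,-2,0,0,0]
    - [1,0,0,-2,0,0,0]
    - [1,0,0,-2,0,0,0]
    - [1,0,0,-2,0,0,0]

```text
t: 52.92
eef_pos: [0.6186, -0.1167, 0.1253]
tool_rot: [-1.862, 1.571, -1.374]
contact_force: [0.2, -1.3, -1.9]
width: 0.0418
```

step_arm:
  increments:
    - [1,0,0,-1,0,0,-10]
    - [1,0,0,-1.5,0,0,-20]
    - [1,0,0,-2,0,0,-30]
    - [1,0,0,-2.5,0,0,-40]
    - [1,0,0,-3,0,0,-50]

```text
t: 53.55
eef_pos: [0.6185, -0.1169, 0.1223]
tool_rot: [-1.807, 1.57, -2.197]
contact_force: [0.9, -0.6, -2.4]
width: 0.0418
```

Run:
```python
from h import *
s=st(); print(s['ft_torque'])
```

```text
t 53.5 pos [ 618.5 -116.9  122.3] x [-0. -0. -1.] yaw_y 67.7 yaw_z -22.3 q [-13.  15. 104.  -0.  61. -81.] F [ 0.9 -0.6 -2.4] w 41.8
[-0.3178853   0.03191172  0.02183629]
```

step_arm:
  increments:
    - [1,0,0,-0.5,0,0,-10]
    - [1,0,0,-1,0,0,-20]
    - [1,0,0,-1.5,0,0,-30]
    - [1,0,0,-2,0,0,-40]
    - [1,0,0,-2.5,0,0,-50]

```text
t: 54.18
eef_pos: [0.6185, -0.1164, 0.1197]
tool_rot: [-2.752, 1.57, 2.268]
contact_force: [-0.8, -0.7, -1.9]
width: 0.0416
```

step_arm:
  increments:
    - [1,0,0,-0.5,0,0,-10]
    - [1,0,0,-1,0,0,-20]
    - [1,0,0,-1.5,0,0,-30]
    - [1,0,0,-2,0,0,-40]
    - [1,0,0,-2.5,0,0,-50]

```text
t: 54.8
eef_pos: [0.6184, -0.1163, 0.1171]
tool_rot: [-1.867, 1.57, 2.281]
contact_force: [0.9, -0.3, -2.1]
width: 0.0417
```

step_arm:
  increments:
    - [1,0,0,-0.5,0,0,-10]
    - [1,0,0,-1,0,0,-20]
    - [1,0,0,-1.5,0,0,-30]
    - [1,0,0,-2,0,0,-40]
    - [1,0,0,-2.5,0,0,-50]

```text
t: 55.42
eef_pos: [0.6185, -0.1163, 0.1147]
tool_rot: [-1.238, 1.57, 2.037]
contact_force: [0.1, -0.3, -2.2]
width: 0.0415
```

Run:
```python
from h import *
s=st(); print(s['ft_torque'])
```

```text
t 55.4 pos [ 618.5 -116.3  114.7] x [-0.     0.001 -1.   ] yaw_y -82.4 yaw_z -172.4 q [-13.  16. 104.   0.  60.  69.] F [ 0.1 -0.3 -2.2] w 41.5
[-0.10672291 -0.009652   -0.01177548]
```

step_arm:
  increments:
    - [1,0,0,-0.5,0,0,-10]
    - [1,0,0,-1,0,0,-20]
    - [1,0,0,-1.5,0,0,-30]
    - [1,0,0,-2,0,0,-40]
    - [1,0,0,-2.5,0,0,-50]

```text
t: 56.05
eef_pos: [0.6188, -0.1164, 0.1127]
tool_rot: [-1.404, 1.57, 0.998]
contact_force: [-0.2, -0.5, 1.2]
width: 0.0417
```

Run:
```python
from h import *
s=st(); print(s['ft_torque'])
```

```text
t 56.0 pos [ 618.8 -116.4  112.7] x [ 0.  0. -1.] yaw_y -132.4 yaw_z 137.6 q [-13.  16. 104.   0.  60. 119.] F [-0.2 -0.5  1.2] w 41.7
[-0.05038931 -0.00719035  0.10072982]
```

step_arm:
  increments:
    - [1,0,0,-0.3,0,0,-5]
    - [1,0,0,-0.6,0,0,-10]
    - [1,0,0,-0.8,0,0,-14]
    - [1,0,0,-0.8,0,0,-18]
    - [1,0,0,-0.8,0,0,-18]

```text
t: 56.68
eef_pos: [0.6193, -0.1167, 0.1126]
tool_rot: [-2.147, 1.569, -0.053]
contact_force: [-0.6, -0.6, 3.0]
width: 0.0418
```

Run:
```python
from h import *
s=st(); print(s['ft_torque'])
```

```text
t 56.7 pos [ 619.3 -116.7  112.6] x [ 0.002 -0.    -1.   ] yaw_y -150.0 yaw_z 120.0 q [-13.  16. 104.   0.  60. 137.] F [-0.6 -0.6  3. ] w 41.8
[-0.09416984 -0.02436986 -0.14346543]
```

step_arm:
  increments:
    - [-1,0,0,0,0,0,0]
    - [-1,0,0,0,0,0,0]
    - [-1,0,0,1,0,0,0]
    - [-1,0,0,30,0,0,10]
    - [-1,0,0,70,0,0,20]

```text
t: 57.3
eef_pos: [0.6173, -0.1162, 0.1803]
tool_rot: [0.445, 1.567, 2.894]
contact_force: [0.4, -0.4, 0.1]
width: 0.0852
```

step_arm:
  increments:
    - [-1,-30,0,30,0,0,10]
    - [-1,-60,0,60,0,0,20]
    - [-1,-80,0,80,0,0,30]
    - [-1,-80,0,80,0,0,30]
    - [-1,-80,0,80,0,0,30]

```text
t: 57.92
eef_pos: [0.5387, -0.1165, 0.2609]
tool_rot: [-0.932, 1.571, 2.033]
contact_force: [0.5, -0.6, -0.2]
width: 0.0853
```

Run:
```python
from h import *
st(); im,d,K,W=shot('wrist'); P=cloud(d,K,W)
with np.errstate(all='ignore'):
  m=(np.hypot(P[...,0]-.618,P[...,1]+.117)<.04)&(P[...,2]>.115)&(P[...,2]<.15)
q=P[m];print(len(q),cv2.minEnclosingCircle((q[:,:2]*1000).astype(np.float32)),np.percentile(q[:,2],[10,50,90]))
r=cv2.convertScaleAbs(cv2.resize(rectify(im,K,W,(.6184,-.117),.128,.035),(400,400)),alpha=1.8)
i2,d2,K2,W2=shot('side'); c=cv2.resize(i2[150:250,250:350],(400,400),interpolation=cv2.INTER_CUBIC)
cv2.imwrite('pics/f19.png',np.hstack([r,c]))
```

```text
t 57.9 pos [ 538.7 -116.5  260.9] x [-0.  0. -1.] yaw_y -100.2 yaw_z 169.8 q [-15.   1. 105.   0.  74.  85.] F [ 0.5 -0.6 -0.2] w 85.3
1570 ((619.1353759765625, -115.64749145507812), 21.916383743286133) [0.12591166 0.12694214 0.12787345]
```

View pics/f19.png

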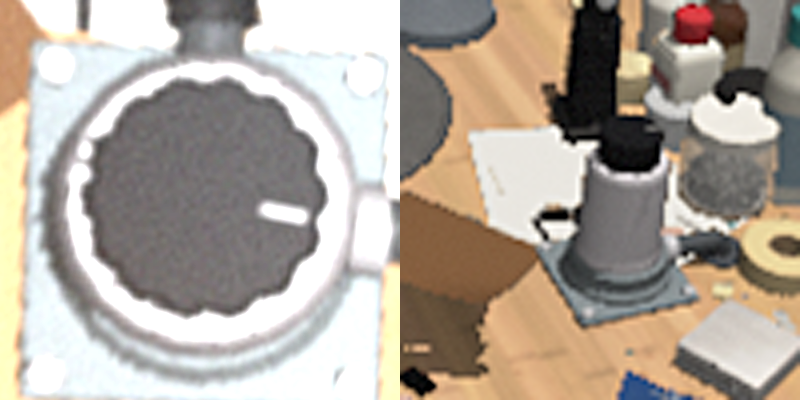

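The knob's mark points to about -7° (home is about -4°), and its top is at 126.9 mm, the same as at the start. The cap sits upright on the flange, so I'll hand in.

```bash
python3 -c "
from h import *
print(ctrl.close_job())"
```

```text
the job is handed in; nothing more can be done
None
```

I unscrewed the cap and stood it mouth down at about (0.52, -0.09). I stacked all four bronze discs on the posts, put the steel weight on top, then screwed the cap back on and handed the job in at about 58 s.

**Cap:** at the last check the knob top was at 126.9 mm, the same as before unscrewing. Its white mark was within about 3° of the home angle, the knob was centred within about 1.5 mm and the cap was upright. The gripper was open and clear.

**Pile:** the first disc measured flat and centred on the posts. Each later disc and the weight met the one below at about the expected height, and the side view showed the pile straight. I did not measure its final centring by camera once the weight was on.

**Checks that disagreed:**
- Disc 3 was knocked a few centimetres aside during the run. I measured its place again before picking it up.
- Disc 1's angle first fitted as 13°, then as about 9° in shadow. A look with the disc in the hand confirmed 13°, and I corrected it before placing.
- Several automatic fits failed where the gripper's shadow fell. I read those by eye instead.

I viewed 18 pictures, four over the budget of 14. No bystander was seen to have moved.

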